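Tighten the castle nut to its next slot and lock it with the pin

TASK

Tighten the castle nut on the hub's shaft (clockwise from above) just to the next slot that lines up with the cross hole in the shaft, neither back to the slot behind nor on beyond the next, and let go of it. Then push the loose lock pin through that slot and the hole, gently (never harder than about 25 N), until its head is fully home against the nut, and leave it there. Leave the things around it alone.

Things in the scene. Friction and masses are not known exactly. Their poses are not given: they have to be found in the camera images.
- hub: Aluminium bearing hub fixed on the worktop: round flange 124 mm across and 12 mm high with four bolt heads (tops 18 mm up), rising to a boss 76 mm across whose top is 22 mm up. Origin: centre of its underside, on the worktop; z up along the shaft's axis; x points away from the robot, within 0.25 rad.
- shaft_top (a point): Centre of the shaft's upper end, 78 mm above the worktop; axes as the hub's. Upright steel shaft, 28 mm across, sprung in the hub (about 5 N m per rad): while the nut is turned it twists along by about 0.1 to 0.15 rad before the nut slips on it, and springs back (within 0.02 rad) when the nut is let go. So the nut moves on the shaft by less than the hand turns.
- cross_hole (a point): Centre of the cross hole: on the shaft's axis, 60 mm above the worktop; its axes are the hub's. The hole, 7.5 mm wide and high, goes level right through the shaft. At rest it runs along this x axis only roughly, up to 0.45 rad to either side: its true direction must be seen (a scribed line across the shaft's end runs along it) or felt.
- nut_grip (a point): On the nut's axis, 46 mm above the worktop; axes as the hub's (it does not turn). Dark steel castle nut: hexagon 46 mm across flats (each 26.5 mm wide, 53 mm over corners) from 23 to 46 mm above the worktop, to be gripped from above across two opposite flats. It turns stiffly, about 0.55 N m, stays where it is left, and does not rise or sink.
- nut_crown (a point): On the nut's axis at the top of its crown, 68.5 mm above the worktop; axes as the hub's. The crown, above the hexagon, is round, 43 mm across, with six open slots 10 mm wide, one over the middle of each flat, floor 47.5 mm above the worktop.
- castle_nut (a joint): Angle of the nut on the shaft (rad), growing as it is tightened (clockwise from above). At 0 a slot (so the middle of a flat) lines up with the cross hole, and again every 1.047 (60 degrees). It starts between 0.25 and 0.85, so the next slot lines up at 1.047; the pin passes within about 0.08 of that.
- lock_pin: Loose steel pin, about 0.12 kg, standing on its head block. Origin: centre of the block's flat underside; z up, x along the shank to its tip. Block 34 x 30 x 22 mm (x, y, z), front face at x = 17 mm. From that face, 10 mm above the underside, a round shank 6 mm thick sticks out 52 mm along x, the last 10 mm tapered to 2 mm. A tab to hold it by stands on the block, up to 63 mm.
- pin_tab (a point): Grip point on the pin's flat tab, at (-3, 0, 45) mm in the pin's frame; axes as the pin's. The tab is 26 mm along x, 10 mm thick along y (grip it across that), and stands from 22 to 63 mm above the pin's underside.
- pin_seat (a point): On the axis of the pin's shank, 21 mm ahead of the head's front face, at (38, 0, 10) mm in the pin's frame; axes as the pin's. It coincides with the centre of the cross hole when the pin is fully home (head against the nut's crown). The pin may enter from either end of the hole.
- inlet_valve: Bystander: twin-coil inlet valve, black and white, 80 x 75 x 51 mm; origin at the centre of its underside.
- run_capacitor: Bystander: silvery upright capacitor, 42 mm across, 89 mm high; origin at the centre of its underside.
- drum_roller: Bystander: black rubber drum roller, 63 mm across, 32 mm high; origin at the centre of its underside.
Mind the look-alikes: they are no part of the job. There is more than one size of the hub; the job needs the middle-sized. Leave any blue look-alike of the lock_pin alone.

How it is judged:
By the outcome, as a careful person would: the job done as asked, in the order asked, and still so for the second after the job is handed in, with the robot touching nothing.
It also fails if it takes over 67 s, if anything falls off the work surface, if the arm or the gripper's body presses on something with over 40 N, if the wrist force passes 120 N, or if a joint passes its speed limit or range.

ROBOT

A 7-joint arm with a two-finger parallel gripper is mounted at the origin on a cart in front of the work surface, level with it; the furniture and walls round the work are solid. World frame = base frame: x ahead of the robot, y to its left, z up, the work surface at z = 0. Lengths are in m, angles in rad, forces in N, time in s.
With the tool pointing down it reaches from about 0.425 to 0.925 m from the base axis. Payload 6.8 kg.
Tool frame: the origin (TCP) lies on the centre line of the jaws, within the pads' length; the fingertips stand 25 mm ahead of it and the grasp point (between the pads) lies 6 mm ahead of it; z points along the fingers, y is the line along which they close (so a half turn about z gives the same grasp; the last joint's range is limited). The gripper opens to 85 mm and grips with 20 to 120 N. Pads are 22 mm wide; open, the fingers measure 114 mm over their backs; the gripper's body (76 mm by 85 mm) begins 54 mm behind the grasp point. The pads swing forward as they close: fully open they stand 13 mm farther back than shut.
Start: joints at [1.034, 0.477, 0.022, 1.555, -0.011, 1.109, -0.083], TCP at [0.281, -0.614, 0.224] pointing down, gripper open.
Joint ranges: [-2.96, 2.96], [-0.34, 2.1], [-1.41, 1.46], [0.24, 2.44], [-1.37, 4.51], [0.17, 1.92], [-2.96, 2.96]. Speed limits (rad/s): [2.39, 2.39, 3.14, 3.14, 3.14, 3.14, 3.14].

INTERFACE

Orientations are given as a rotation vector (axis times angle).
In Python, from bench import telemetry, grab_frame, job gives the robot as it stands.
- The arm moves only by the tool apply_moves, never from a script. Its argument "rows" is a list of rows, each a list of 2 entries, a list of its own where there are three numbers: the shift along the tool's x, y, z each as a share of 250 mm, from -1 to 1, then the turn, a rotation vector about the tool's x, y, z each as a share of pi rad, from -1 to 1. A call has 1 to 10 rows; each row is the pose to reach, as a shift and turn from the pose commanded when the call began, along the tool's axes at that moment, turning the shorter way round; what a row does not reach only later rows make up. A row lasts 1/8 s, in which the tool goes at most 62.5 mm and 10.7 degrees, less where a joint would pass 70% of its speed; a pose out of reach is approached as far as the arm can. A call with a number of a shift or a turn outside -1 to 1 is refused whole. A call with a gripper value outside its range is refused whole. "jaw" is the gripper's target within -1 to 1 (fully open at 1, half-way at 0, shut at -1), set as the call begins (left out, the last holds). The fingers move at their own pace and stop on an object; "newtons" is the grip in N (left out, the last holds). Time passes only in rows, so rows that repeat a pose let the fingers close. It gives the time, the measured TCP pose, the force, the opening and the grip force at its end, in the units of the state.
- telemetry.get_obs(): the state, without advancing time (a new reading comes with each control period).
- grab_frame(name): name is "side" or "top" or "wrist"; returns a dict with "frame" (480x640x3 uint8, red, green, blue), "vertical_fov" (degrees; the focal length in pixels is half the picture's height over the tangent of half this angle, whatever the lens; pixels are square), "cx", "cy" (the principal point, pixels), "origin" and "attitude" of the camera in the world. Camera axes: x right, y up, looking along -z (the intrinsics and any distortion apply to the point x, -y, -z); pixel columns grow to the right and rows downward; lengths in m; the calibration is good to about 2 mm. A picture is of the moment at which its call begins. There is no depth.
- job.hand_in(): hands the job in; it is judged then, once.
The state is a dict: "clock": time; "joints": joint angles; "qvel": joint speeds; "tau": joint torques, N m; "tcp_pos": TCP position; "orientation": TCP orientation; "contact_force": force on the tool from outside, world axes, zero at the start; "moment": the same for the moment, N m; "grip_width": finger opening in m; "gripper_force": force on a finger pad.
Only numpy, scipy, OpenCV 4.12 (cv2) and the standard library are available. Lean on these libraries where they do the work, as an engineer would, in place of code of your own. Each camera call takes 0.05 s, during which the arm holds its last target. There are 200 camera calls.

## Working session

There is one attempt and no reset: what is moved stays moved. The work goes in short steps, Python scripts to look and compute and a tool call to move; the robot and the scene stay as the last step left them, time stands still between calls to the robot, and variables do not carry over. Pictures are saved under pics/ and viewed, at most 10 in all, crops included, and the job is handed in when it is done.

Besides the shell and the picture viewer there is one more tool, called as name([rows], argument=value, ...), one row to a line, values as JSON. apply_moves: Moves the arm, as the interface text tells. Its arguments: {"type":"object","properties":{"rows":{"type":"array"},"jaw":{"type":"number"},"newtons":{"type":"number"}},"required":["rows"]}

```bash
ls; mkdir -p pics; python3 - <<'E'
from bench import telemetry, grab_frame
import cv2,json,numpy as np
print(telemetry.get_obs())
for n in ["top","side"]:
    g=grab_frame(n); cv2.imwrite(f"pics/{n}0.png",g["frame"][:,:,::-1])
    print(n,{k:(np.array(v).tolist() if k!="frame" else 0) for k,v in g.items()})
    np.save(f"pics/{n}0.npy",{k:v for k,v in g.items()},allow_pickle=True)
E
```

```text
pics
{'clock': 0.0, 'joints': array([ 1.03390678,  0.47780182,  0.02234569,  1.55647517, -0.01145035,
        1.10931428, -0.08308781]), 'qvel': array([-0.00162143, -0.00044395, -0.00094918, -0.00023252, -0.00036518,
       -0.00044829, -0.00019426]), 'tau': array([ 2.27260530e-04, -5.96461308e+01,  1.60800051e+00, -2.81203580e+01,
        1.24869586e-02,  9.36207158e-03, -2.50470765e-05]), 'tcp_pos': array([ 0.28035266, -0.61334005,  0.22251471]), 'orientation': array([-3.06791183e+00, -6.68091806e-01,  9.08038068e-04]), 'contact_force': array([ 0.43780906, -0.97229296, -0.55603038]), 'moment': array([0.01579866, 0.0041503 , 0.03057841]), 'gripper_force': 0.0, 'grip_width': 0.08565050185149697}
top {'frame': 0, 'vertical_fov': 44.71542991275627, 'cx': 320.8808776365468, 'cy': 238.09202092993652, 'origin': [0.3613078581652675, -0.10816858012008708, 1.215127319817968], 'attitude': [0.14914881229316132, -0.14223477647262256, -1.5863439201545713]}
side {'frame': 0, 'vertical_fov': 44.032299837101185, 'cx': 324.81734152810867, 'cy': 238.4852888478352, 'origin': [0.33980852461457717, 0.9553100339363145, 0.6276521968825117], 'attitude': [0.1508123296931579, -1.5350791197851732, -2.527205375761284]}
```

View pics/top0.png

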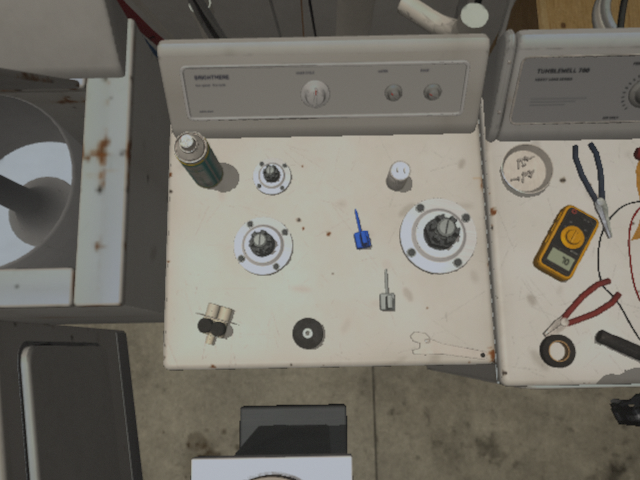

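View pics/side0.png

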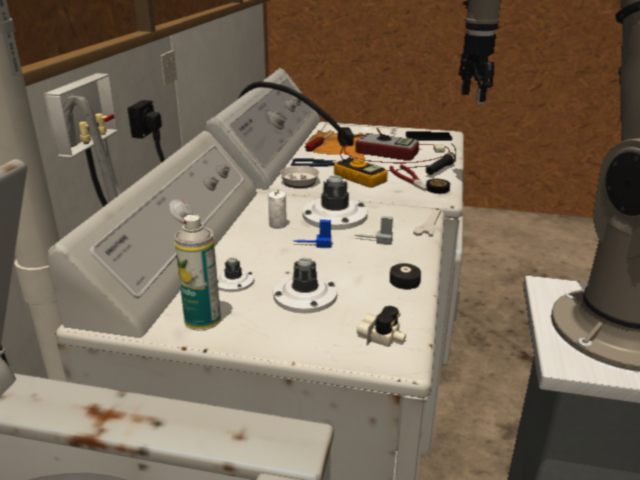

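Candidates for the hub are the small one at top-view (271,177), the middle at (264,246) and the large at (437,235). For the pin there is a blue one at (362,230) and a grey one at (387,293). By the description I choose the hub at (264,246) and the grey pin. Next is a measurement and a close crop of both.

```bash
cat > h.py <<'E'
import numpy as np, cv2
from scipy.spatial.transform import Rotation as R
def cam(g):
    f=240/np.tan(np.radians(g["vertical_fov"])/2); return f,R.from_rotvec(g["attitude"]).as_matrix(),np.array(g["origin"])
def px2w(g,u,v,z):
    f,M,o=cam(g); d=M@np.array([(u-g["cx"])/f,-(v-g["cy"])/f,-1]); return o+d*(z-o[2])/d[2]
def w2px(g,p):
    f,M,o=cam(g); c=M.T@(np.array(p)-o); return np.array([g["cx"]+f*c[0]/-c[2], g["cy"]-f*c[1]/-c[2]])
def load(n): return np.load(f"pics/{n}.npy",allow_pickle=True).item()
def snap(n,name):
    from bench import grab_frame
    g=grab_frame(n); np.save(f"pics/{name}.npy",g,allow_pickle=True); cv2.imwrite(f"pics/{name}.png",g["frame"][:,:,::-1]); return g
def crop(g,c,w,h,k):
    u,v=int(c[0]-w/2),int(c[1]-h/2); return cv2.resize(g["frame"][v:v+h,u:u+w,::-1],None,fx=k,fy=k,interpolation=cv2.INTER_CUBIC)
def rel(p,obs=None):
    "world point(s) in tool frame, mm"
    from bench import telemetry
    o=obs or telemetry.get_obs(); return R.from_rotvec(o["orientation"]).as_matrix().T@(np.array(p)-o["tcp_pos"])
E
python3 - <<'E'
from h import *
t,s=load("top0"),load("side0")
a=crop(t,(264,246),80,60,5); b=crop(t,(387,293),80,60,5);c=crop(s,(305,285),80,60,5); d=crop(s,(380,232),80,60,5)
cv2.imwrite("pics/c1.png",np.vstack([np.hstack([a,b]),np.hstack([c,d])]))
for z in (0,.012,.078): print(z,px2w(t,264,246,z))
print(px2w(t,387,308,.063),px2w(t,387,270,.01))
E
```

```text
0 [0.57431426 0.01548971 0.        ]
0.012 [0.57221071 0.01426852 0.012     ]
0.078 [0.56064121 0.00755198 0.078     ]
[ 0.43464228 -0.23227054  0.063     ] [ 0.51655666 -0.24118232  0.01      ]
```

View pics/c1.png

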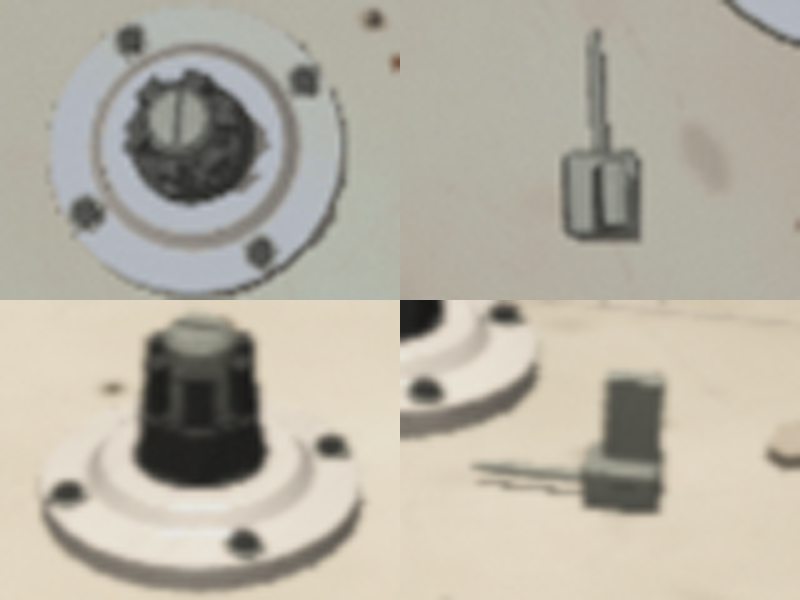

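Top left of the crop is the middle hub: flange about 59 px, or 122 mm, which matches. The shaft end is at (259.8,239.6) with a nearly vertical scribed line. Top right is the grey pin, with its tip at (386.2,269.4) and shank root at (387,293), pointing +x. Both choices look right.

```bash
python3 - <<'E'
from h import *
from bench import telemetry
t=load("top0");o=telemetry.get_obs()
sh=px2w(t,259.8,239.6,.078); fl=px2w(t,263.4,246,.012)
a,b=px2w(t,224+182/5,216+90/5,.078),px2w(t,224+178/5,216+145/5,.078)
print(sh,fl,"line",np.arctan2(*(a-b)[1::-1]))
tip,root=px2w(t,386.2,269.4,.01),px2w(t,387,293,.01); print("pin",tip,root,np.linalg.norm(tip-root))
g=snap("wrist","w0"); M=R.from_rotvec(o["orientation"]).as_matrix()
print("cam in tool",M.T@(g["origin"]-o["tcp_pos"]),(M.T@R.from_rotvec(g["attitude"]).as_matrix()).round(3),g["vertical_fov"])
d=np.array([.573,.011,.25]); print("rel/0.25",rel(d)/.25, "tool x", M[:,0],M[:,1])
E
```

```text
[0.57369748 0.01585839 0.078     ] [0.57223713 0.01552528 0.012     ] line -0.07225350201419903
pin [ 0.51784646 -0.23957193  0.01      ] [ 0.46879422 -0.23923459  0.01      ] 0.04905340093594517
cam in tool [ 0.07954046 -0.00086942 -0.15005209] [[-0.     0.949  0.315]
 [ 1.     0.    -0.001]
 [-0.001  0.315 -0.949]] 62.31705907915845
rel/0.25 [ 2.10285851 -1.78531631 -0.10676583] tool x [ 9.09450268e-01  4.15812689e-01 -1.28603661e-04] [ 0.41581192 -0.9094491  -0.00166858]
```

apply_moves([
  [[1, -0.85, -0.05], [0, 0, 0]],
  [[1, -0.85, -0.05], [0, 0, 0]],
  [[1, -0.85, -0.05], [0, 0, 0]],
  [[1, -0.85, -0.05], [0, 0, 0]],
  [[1, -0.85, -0.05], [0, 0, 0]],
  [[1, -0.85, -0.05], [0, 0, 0]],
  [[1, -0.85, -0.05], [0, 0, 0]],
])

```text
clock: 1.02
tcp_pos: [0.42, -0.3161, 0.236]
orientation: [3.069, 0.672, -0.0]
contact_force: [0.3, -0.9, -1.0]
grip_width: 0.0854
gripper_force: 0.0
```

apply_moves([
  [[1, -0.9, 0.1], [0, 0, 0]],
  [[1, -0.9, 0.1], [0, 0, 0]],
  [[1, -0.9, 0.1], [0, 0, 0]],
  [[1, -0.9, 0.1], [0, 0, 0]],
  [[1, -0.9, 0.1], [0, 0, 0]],
  [[1, -0.9, 0.1], [0, 0, 0]],
  [[1, -0.9, 0.1], [0, 0, 0]],
  [[1, -0.9, 0.1], [0, 0, 0]],
])

```text
clock: 2.02
tcp_pos: [0.5533, -0.0112, 0.2106]
orientation: [3.07, 0.662, -0.002]
contact_force: [0.9, -1.0, 0.3]
grip_width: 0.0857
gripper_force: 0.0
```

```bash
python3 - <<'E'
from h import *
from bench import telemetry
o=telemetry.get_obs(); print(o["clock"],o["tcp_pos"],o["orientation"],o["joints"],o["contact_force"])
g=snap("wrist","w1"); print(w2px(g,[.5734,.0157,.078]),w2px(g,[.5734,.0157,.046]))
c=w2px(g,[.5734,.0157,.065]); c[0]=np.clip(c[0],100,540);c[1]=np.clip(c[1],75,405); print(c)
cv2.imwrite("pics/w1c.png",crop(g,c,200,150,4))
print("tgt",rel([.5734,.0157,.19])/.25)
E
```

```text
2.025 [ 0.55331329 -0.0112268   0.21063394] [ 3.06981972e+00  6.62362701e-01 -1.70148079e-03] [ 0.15464956  0.31018511 -0.30236594  1.84582791  0.1094877   1.00254482
 -1.33905394] [ 0.92444602 -0.95430571  0.28355157]
[299.92150287 183.32002584] [301.97971934 176.15627874]
[300.80852335 180.23269731]
tgt [ 0.11800987 -0.06502238  0.08290102]
```

View pics/w1c.png

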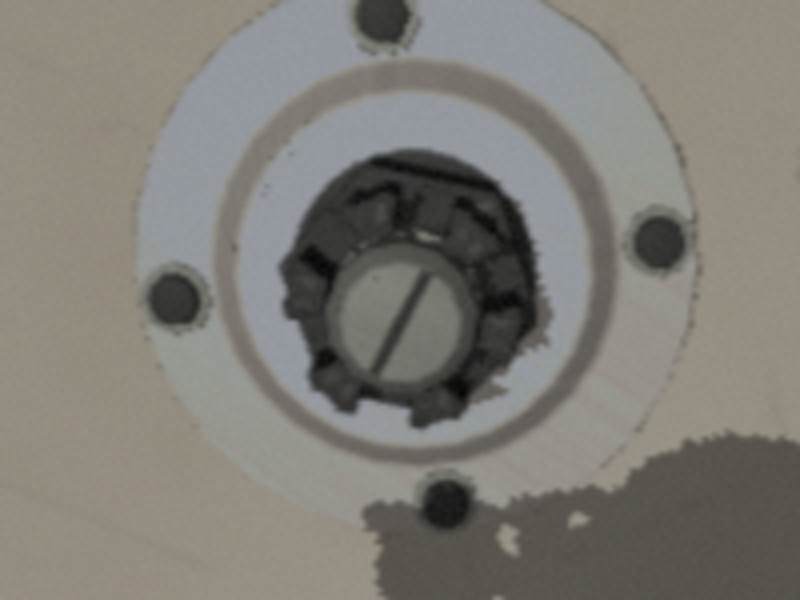

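The crop shows the shaft end at crop (401,313), full-frame (300.3,183.3). That is within 0.5 px of my projection. The scribed line runs from (376,372) to (426,275). Tooth tops sit at (335,385), (437,408), (303,290), (372,212), (470,235) and (505,330).

```bash
python3 - <<'E'
from h import *
from bench import telemetry
g=load("w1");t=load("top0");s=load("side0");o=telemetry.get_obs()
P=lambda u,v,z:px2w(g,200+u/4,105+v/4,z)
c=P(401,313,.078);print("shaft",c)
l=P(426,275,.078)-P(376,372,.078);L=np.degrees(np.arctan2(l[1],l[0]));print("line",L)
T=np.array([P(u,v,.0685) for u,v in[(335,385),(437,408),(303,290),(372,212),(470,235),(505,330)]]);C=T.mean(0);print("crown",C)
a=np.degrees(np.arctan2(*(T-c)[:,1::-1].T))%60;print("teeth mod60",a);sl=(a.mean()+30)%60
print("slots",sl,"turn needed",(sl-L)%60)
M=R.from_rotvec(o["orientation"]).as_matrix();y=np.degrees(np.arctan2(M[1,1],M[0,1]));print("tool y yaw",y,"d to slot (world ccw)",(sl-y+30)%60-30)
print("can",px2w(t,212,178,0),px2w(s,200,320,0)," tilt",M[:,2])
print("tgt",rel([c[0],c[1],.12])/.25)
E
```

```text
shaft [0.57354298 0.01550588 0.078     ]
line -3.5461909600001187
crown [0.57233223 0.01496233 0.0685    ]
teeth mod60 [43.65324827 41.2070909  46.42573875 42.39000884 39.97128076 39.78110525]
slots 12.238078793043655 turn needed 15.784269753043773
tool y yaw -65.67007594568766 d to slot (world ccw) 17.908154738731312
can [0.72595632 0.12770911 0.        ] [0.73835353 0.13592304 0.        ]  tilt [-6.06797503e-04 -1.22657585e-03 -9.99999064e-01]
tgt [ 0.11850741 -0.06432217  0.36290136]
```

apply_moves([
  [[0.11, -0.06, 0.2], [0, 0, -0.05]],
  [[0.117, -0.065, 0.36], [0, 0, -0.1]],
  [[0.117, -0.065, 0.36], [0, 0, -0.1]],
  [[0.117, -0.065, 0.36], [0, 0, -0.1]],
  [[0.117, -0.065, 0.36], [0, 0, -0.1]],
])

```text
clock: 2.7
tcp_pos: [0.5746, 0.018, 0.1231]
orientation: [2.928, 1.135, 0.005]
contact_force: [-0.2, -0.0, -0.8]
grip_width: 0.0851
gripper_force: 0.0
```

```bash
python3 - <<'E'
from h import *
from bench import telemetry
o=telemetry.get_obs();M=R.from_rotvec(o["orientation"]).as_matrix()
print(o["clock"],o["tcp_pos"],"yaw y",np.degrees(np.arctan2(M[1,1],M[0,1])),M[:,2],o["contact_force"],"tgt",rel([.5732,.0154,.052])/.25)
E
```

```text
2.7 [0.57460334 0.01798357 0.12308595] yaw y -47.61158291266042 [ 3.38409822e-03 -3.50954702e-04 -9.99994212e-01] [-0.2448748  -0.01899501 -0.78545782] tgt [-0.01175629  0.00312615  0.2843268 ]
```

apply_moves([
  [[-0.01, 0.003, 0.1], [0, 0, 0]],
  [[-0.01, 0.003, 0.2], [0, 0, 0]],
  [[-0.01, 0.003, 0.275], [0, 0, 0]],
  [[-0.01, 0.003, 0.275], [0, 0, 0]],
  [[-0.01, 0.003, 0.275], [0, 0, 0]],
])

```text
clock: 3.32
tcp_pos: [0.5729, 0.0167, 0.0533]
orientation: [2.927, 1.14, 0.002]
contact_force: [-0.2, -0.8, -0.5]
grip_width: 0.0856
gripper_force: 0.0
```

apply_moves([
  [[0, 0, 0], [0, 0, 0]],
  [[0, 0, 0], [0, 0, 0]],
  [[0, 0, 0], [0, 0, 0]],
  [[0, 0, 0], [0, 0, 0]],
  [[0, 0, 0], [0, 0, 0]],
], jaw=-1, newtons=70)

```text
clock: 3.95
tcp_pos: [0.5735, 0.0156, 0.0536]
orientation: [2.926, 1.138, 0.004]
contact_force: [-0.5, -1.9, 7.7]
grip_width: 0.0384
gripper_force: 69.3
```

```bash
python3 - <<'E'
from h import *
from bench import telemetry
o=telemetry.get_obs();M=R.from_rotvec(o["orientation"]).as_matrix()
print(o,"yaw y",np.degrees(np.arctan2(M[1,1],M[0,1])),M[:,2])
E
```

```text
{'clock': 3.95, 'joints': array([ 0.11221528,  0.54689371, -0.32164061,  1.9170256 ,  0.25589716,
        0.71448773, -1.18868451]), 'qvel': array([ 0.00128108,  0.00023526, -0.00062202,  0.00177346, -0.0001975 ,
       -0.00088879, -0.00101115]), 'tau': array([-1.55308809e+00, -5.07467079e+01, -4.67012241e+00, -1.79347354e+01,
       -4.62781750e-01, -3.12327454e-01,  1.93128566e-03]), 'tcp_pos': array([0.57348953, 0.01555567, 0.05361786]), 'orientation': array([2.92608938, 1.13807432, 0.00350665]), 'contact_force': array([-0.4742317 , -1.87809058,  7.69601438]), 'moment': array([-0.50539957,  0.04355345,  0.01555602]), 'gripper_force': 69.25992278382182, 'grip_width': 0.03840155961897702} yaw y -47.49396732741106 [ 0.00279632 -0.00102716 -0.99999556]
```

```bash
python3 - <<'E'
from h import *
g=snap("side","s1"); w=snap("wrist","w2")
cv2.imwrite("pics/c2.png",np.hstack([crop(g,(305,270),80,100,5),crop(w,(310,300),200,250,2)]))
E
```

```text
(no output)
```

View pics/c2.png

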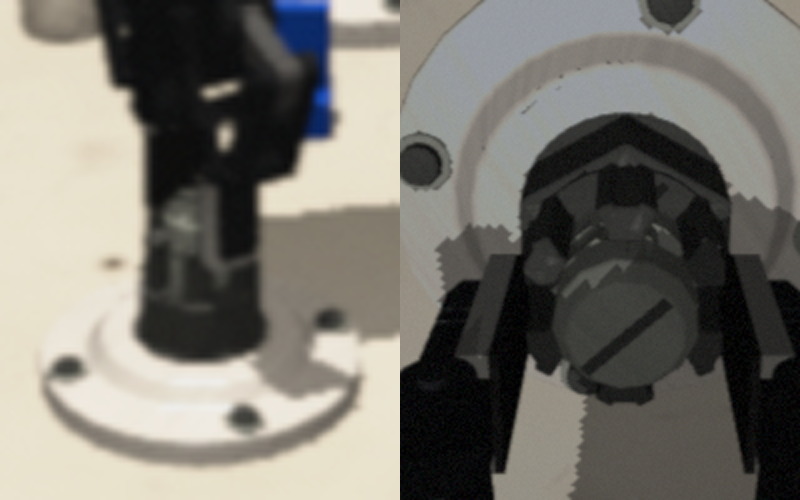

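```bash
python3 - <<'E'
from h import *
g=load("s1");from bench import telemetry
o=telemetry.get_obs();M=R.from_rotvec(o["orientation"]).as_matrix()
for z in (.030,.035,.04,.046,.05,.055):
    print(z,[((w2px(g,o["tcp_pos"]+M@[x,-y,0]-[0,0,o["tcp_pos"][2]-z])-[265,220])*5).round() for x,y in((-.011,.023),(.011,.023),(-.011,.031),(.011,.031))])
cv2.imwrite("pics/c3.png",np.clip(crop(g,(307,270),70,60,11).astype(float)*2.2,0,255))
E
```

```text
0.03 [array([251., 330.]), array([200., 346.]), array([262., 340.]), array([210., 356.])]
0.035 [array([251., 319.]), array([200., 335.]), array([262., 329.]), array([210., 345.])]
0.04 [array([251., 308.]), array([200., 323.]), array([262., 318.]), array([210., 333.])]
0.046 [array([251., 294.]), array([200., 310.]), array([262., 304.]), array([210., 319.])]
0.05 [array([251., 285.]), array([200., 300.]), array([262., 295.]), array([210., 310.])]
0.055 [array([251., 274.]), array([200., 289.]), array([262., 283.]), array([210., 299.])][ WARN:0@0.157] global loadsave.cpp:1063 imwrite_ Unsupported depth image for selected encoder is fallbacked to CV_8U.
```

View pics/c3.png

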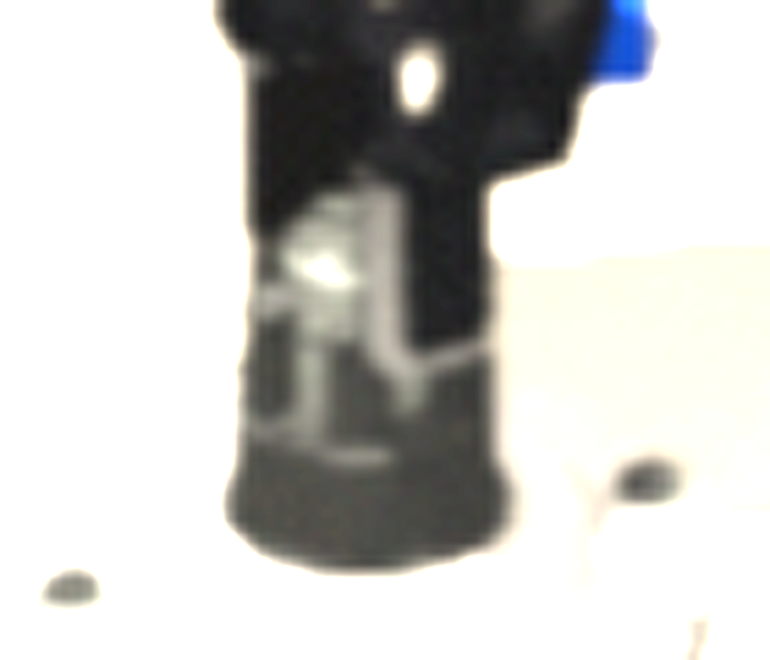

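```bash
python3 - <<'E'
from h import *
g=load("w2");from bench import telemetry
o=telemetry.get_obs();M=R.from_rotvec(o["orientation"]).as_matrix()
for d in (-.02,-.015,-.01,0,.01,.02,.025):
    print(d,[w2px(g,o["tcp_pos"]+M@[x,y,d]).round() for x,y in((.011,-.0215),(.011,.0215),(-.011,-.0215),(-.011,.0215))])
print(w2px(g,[.5735,.0155,.078]),w2px(g,[.5735,.0155,.0685]))
s=load("s1")
print("hand body in side",w2px(s,o["tcp_pos"]+[0,0,.06]),w2px(s,o["tcp_pos"]-[0,0,.025]))
cv2.imwrite("pics/c4.png",np.clip(crop(g,(320,330),160,130,5).astype(float)*2,0,255).astype(np.uint8))
E
```

```text
-0.02 [array([266., 308.]), array([384., 308.]), array([269., 360.]), array([381., 360.])]
-0.015 [array([268., 302.]), array([382., 302.]), array([270., 352.]), array([379., 352.])]
-0.01 [array([270., 296.]), array([380., 296.]), array([272., 345.]), array([378., 345.])]
0 [array([273., 285.]), array([377., 285.]), array([275., 332.]), array([374., 332.])]
0.01 [array([275., 276.]), array([374., 276.]), array([277., 320.]), array([372., 320.])]
0.02 [array([278., 267.]), array([371., 267.]), array([279., 310.]), array([369., 310.])]
0.025 [array([279., 263.]), array([370., 263.]), array([280., 305.]), array([368., 305.])]
[325.37049582 340.95218773] [325.09098329 327.39666772]
hand body in side [303.82835134 243.38177352] [304.24238331 282.64653435]
```

View pics/c4.png

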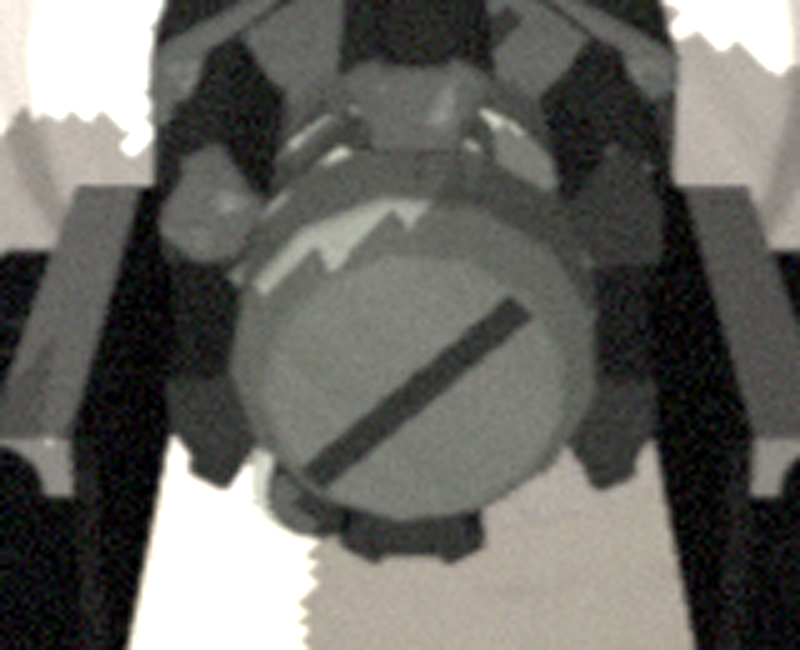

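```bash
python3 - <<'E'
from h import *
s=load("side0");M=R.from_rotvec([-3.0679,-.66809,.0009]).as_matrix();p=np.array([.28035,-.61334,.22251])
for d in (-.04,-.03,-.02,-.01,0,.012,.025): print(d,[w2px(s,p+M@[0,y,d]).round(1) for y in(-.0425-.007,.0425+.007)])
f=s["frame"].astype(int).sum(2)
print((f[88:112,458:500]<150).astype(int)@np.ones(42,int)); 
for r in (f[86:108,455:500]<170): print(''.join('.#'[int(x)] for x in r))
E
```

```text
-0.04 [array([481.2,  96.1]), array([464.4,  87. ])]
-0.03 [array([480.7, 100.1]), array([464. ,  90.8])]
-0.02 [array([480.2, 104.1]), array([463.6,  94.6])]
-0.01 [array([479.7, 108.1]), array([463.1,  98.4])]
0 [array([479.2, 112. ]), array([462.7, 102.1])]
0.012 [array([478.6, 116.7]), array([462.2, 106.6])]
0.025 [array([478. , 121.7]), array([461.6, 111.4])]
[21 17 18 17 16 15 15  7  8  8  8  7  7  5  0  0  0  0  0  0  0  0  0  0]
......##########.......################......
......##########.......###############.......
......##########.......##############........
.....###########......#..########............
.....###########......#..########............
......##########......##.########............
......#########..........########............
......#########.........#########............
......#########.........#########............
.......####.............#########............
........................########.............
.....................#..########.............
.....................#..########.............
.....................#..########.............
........................#######..............
........................#######..............
.............................................
..##.........................................
.............................................
.............................................
.............................................
.............................................
```

Both camera views, and the first side picture, put the real fingertips about 37 mm behind where the tool frame says. The pads are only pinching the top rim of the crown. I will open, go down about 41 mm in checked stages, and regrip.

apply_moves([
  [[0, 0, 0], [0, 0, 0]],
  [[0, 0, 0], [0, 0, 0]],
  [[0, 0, 0], [0, 0, 0]],
  [[0, 0, 0], [0, 0, 0]],
], jaw=1)

```text
clock: 4.55
tcp_pos: [0.5719, 0.0167, 0.0521]
orientation: [-2.927, -1.141, 0.0]
contact_force: [0.5, -1.5, -0.2]
grip_width: 0.0853
gripper_force: 0.0
```

apply_moves([
  [[0, 0, 0.04], [0, 0, 0]],
  [[0, 0, 0.08], [0, 0, 0]],
  [[0, 0, 0.1], [0, 0, 0]],
  [[0, 0, 0.1], [0, 0, 0]],
])

```text
clock: 5.05
tcp_pos: [0.5715, 0.0166, 0.0265]
orientation: [-2.927, -1.14, 0.002]
contact_force: [-0.3, -0.3, -0.6]
grip_width: 0.0855
gripper_force: 0.0
```

```bash
python3 - <<'E'
from h import *
from bench import telemetry
o=telemetry.get_obs();M=R.from_rotvec(o["orientation"]).as_matrix()
print(o["clock"],o["tcp_pos"],o["contact_force"],o["moment"],np.degrees(np.arctan2(M[1,1],M[0,1])),M[:,2],rel([.5734,.0155,.0125])/.25)
s=snap("side","s2"); 
for d in (-.034,-.024,-.014): print(d,[w2px(s,o["tcp_pos"]+M@[0,y,d]).round(1) for y in(-.0425-.007,.0425+.007)])
f=s["frame"].astype(int).sum(2)
for r in (f[244:300:2,270:344]<190): print(''.join('.#'[int(x)] for x in r))
E
```

```text
5.05 [0.57152055 0.01657865 0.02652055] [-0.33536239 -0.34311418 -0.61586727] [0.02690647 0.03861089 0.00915355] -47.425693708185044 [-1.28526646e-03 -5.16665809e-05 -9.99999173e-01] [0.00267213 0.00831003 0.05607273]
-0.034 [array([318.1, 280.5]), array([292.6, 257.5])]
-0.024 [array([318.1, 285.2]), array([292.7, 261.9])]
-0.014 [array([318.1, 289.8]), array([292.8, 266.4])]
..................###########################################.............
..................###########################################.............
....................#########....###########################..............
....................#########......####........#############..............
....................#########.......###.......##############..............
....................#########.......########################..............
....................#########........#######..##############..............
....................##########.......######....#######...###..............
....................#########........#######...########..####.............
....................########............#####
[... 679 characters left out ...]
#####....................
........................##################...#########......##............
.......................####################...######.......####...........
.......................#####################..............................
........................#######################...........................
............................################..............................
..........................................................................
..........................................................................
..........................................................................
..........................................................................
```

apply_moves([
  [[0.002, 0.007, 0.03], [0, 0, 0]],
  [[0.002, 0.007, 0.055], [0, 0, 0]],
  [[0.002, 0.007, 0.055], [0, 0, 0]],
  [[0.002, 0.007, 0.055], [0, 0, 0]],
])

```text
clock: 5.6
tcp_pos: [0.5736, 0.0157, 0.0135]
orientation: [-2.927, -1.14, 0.0]
contact_force: [-0.3, 0.4, -0.1]
grip_width: 0.0853
gripper_force: 0.0
```

apply_moves([
  [[0, 0, 0], [0, 0, 0]],
  [[0, 0, 0], [0, 0, 0]],
  [[0, 0, 0], [0, 0, 0]],
  [[0, 0, 0], [0, 0, 0]],
  [[0, 0, 0], [0, 0, 0]],
], jaw=-1, newtons=70)

```text
clock: 6.22
tcp_pos: [0.5738, 0.0155, 0.014]
orientation: [2.927, 1.14, 0.001]
contact_force: [-2.3, -1.0, 5.7]
grip_width: 0.0447
gripper_force: 71.0
```

```bash
cat > st.py <<'E'
from h import *
from bench import telemetry
o=telemetry.get_obs();M=R.from_rotvec(o["orientation"]).as_matrix()
print(o["clock"],o["tcp_pos"],"F",o["contact_force"].round(2),"T",o["moment"].round(3),"yawy",np.degrees(np.arctan2(M[1,1],M[0,1])).round(2),M[:,2].round(4),"w",o["grip_width"],o["gripper_force"],"j7",o["joints"][6])
E
python3 st.py
```

```text
6.225 [0.57381521 0.01554037 0.01402816] F [-2.28 -0.96  5.73] T [-0.126  0.35  -0.005] yawy -47.44 [ 5.e-04 -2.e-04 -1.e+00] w 0.04466759569855289 71.01941585540771 j7 -1.211568683757751
```

apply_moves([
  [[0, 0, 0], [0, 0, 0.02]],
  [[0, 0, 0], [0, 0, 0.04]],
  [[0, 0, 0], [0, 0, 0.06]],
  [[0, 0, 0], [0, 0, 0.08]],
  [[0, 0, 0], [0, 0, 0.1]],
  [[0, 0, 0], [0, 0, 0.115]],
  [[0, 0, 0], [0, 0, 0.125]],
  [[0, 0, 0], [0, 0, 0.125]],
])

```text
clock: 7.22
tcp_pos: [0.5738, 0.0154, 0.014]
orientation: [3.092, 0.549, 0.001]
contact_force: [-1.9, -0.7, 6.1]
grip_width: 0.0448
gripper_force: 71.1
```

```bash
python3 st.py
```

```text
7.225 [0.57383937 0.01543719 0.0140031 ] F [-1.86 -0.69  6.09] T [-0.257  0.302  0.447] yawy -69.87 [ 7.e-04 -7.e-04 -1.e+00] w 0.044758935088135963 71.1256742477417 j7 -1.5241293107626184
```

apply_moves([
  [[0, 0, 0], [0, 0, 0]],
  [[0, 0, 0], [0, 0, 0]],
  [[0, 0, 0], [0, 0, 0]],
  [[0, 0, 0], [0, 0, 0]],
], jaw=1)

```text
clock: 7.72
tcp_pos: [0.5735, 0.0156, 0.0134]
orientation: [-3.093, -0.547, 0.0]
contact_force: [0.4, -0.2, 0.2]
grip_width: 0.0852
gripper_force: 0.0
```

apply_moves([
  [[0, 0, -0.15], [0, 0, 0]],
  [[0, 0, -0.4], [0, 0, 0]],
  [[0, 0, -0.6], [0, 0, 0]],
  [[0, 0, -0.6], [0, 0, 0]],
  [[0, 0, -0.6], [0, 0, 0]],
])

```text
clock: 8.35
tcp_pos: [0.5731, 0.0155, 0.1631]
orientation: [3.093, 0.547, -0.001]
contact_force: [-0.4, -0.4, -0.6]
grip_width: 0.0853
gripper_force: 0.0
```

```bash
python3 st.py; python3 - <<'E'
from h import *
g=snap("wrist","w3"); c=w2px(g,[.5735,.0155,.07]).round(); print(c)
cv2.imwrite("pics/w3c.png",np.clip(crop(g,c,160,120,5).astype(float)*1.6,0,255).astype(np.uint8))
E
```

```text
8.35 [0.57308766 0.01545303 0.16306093] F [-0.42 -0.38 -0.58] T [-0.039 -0.006 -0.035] yawy -69.94 [-5.e-04 -2.e-04 -1.e+00] w 0.08529198154924683 0.0 j7 -1.461172205149614
[323. 239.]
```

View pics/w3c.png

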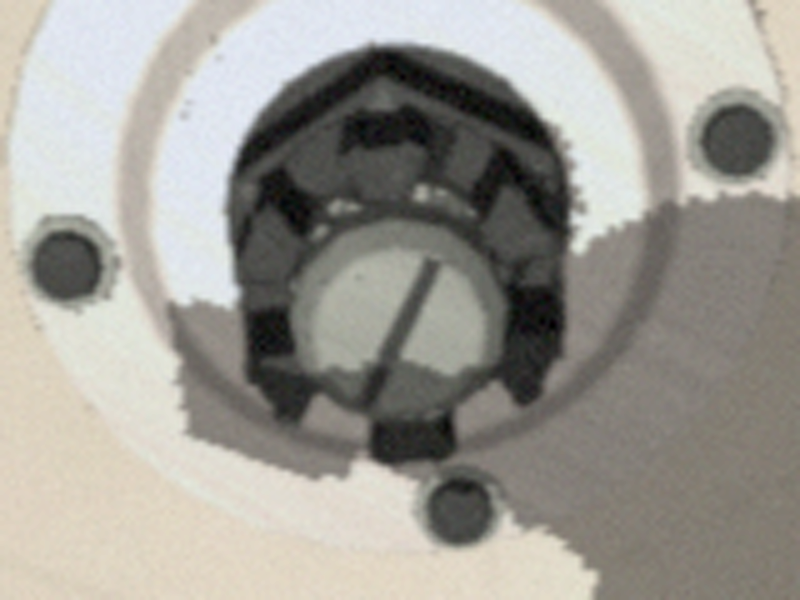

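The crop shows the scribed line from (370,405) to (435,262) and the shaft end centred at about (400,316). Tooth tops are at (412,432), (272,240), (385,170) and (517,218), and the hexagon corner is at (388,60).

```bash
python3 - <<'E'
from h import *
g=load("w3");P=lambda u,v,z:px2w(g,243+u/5,179+v/5,z)
c=P(400,316,.078);print(c,P(293,316,.078)-P(507,316,.078))
l=P(435,262,.078)-P(370,405,.078);L=np.degrees(np.arctan2(l[1],l[0]));print("line",L)
C=np.array([.5735,.0155,0])
for u,v,z in[(412,432,.0685),(272,240,.0685),(385,170,.0685),(517,218,.0685),(388,60,.046)]:
    d=P(u,v,z)-C; print(np.hypot(*d[:2]),np.degrees(np.arctan2(d[1],d[0]))%60)
# nut model overlay for candidate slot angles
import sys
f=g["frame"][:,:,::-1]; im=np.clip(crop(g,(323,239),160,120,5).astype(float)*1.6,0,255).astype(np.uint8)
q=lambda p:tuple(int(x) for x in (w2px(g,p)-[243,179])*5+2)
s=np.radians(L)
for k in range(6):
    a=s+k*np.pi/3; n=np.array([np.cos(a),np.sin(a),0]);m=np.array([-n[1],n[0],0])
    for e in(-.005,.005): cv2.line(im,q(C+n*.0155+m*e+[0,0,.0685]),q(C+n*.0209+m*e+[0,0,.0685]),(0,0,255),1)
    h=.0265/2; cv2.line(im,q(C+n*.023+m*h+[0,0,.046]),q(C+n*.023-m*h+[0,0,.046]),(0,255,0),1)
cv2.line(im,q(C+[.014*np.cos(s),.014*np.sin(s),.078]),q(C-[.014*np.cos(s),.014*np.sin(s),-.078]),(255,0,0),1)
cv2.imwrite("pics/ov.png",im)
E
```

```text
[0.57402288 0.01569759 0.078     ] [-0.00915583  0.02510526  0.        ]
line -3.1467053308870763
0.01889620898843276 25.01236592249674
0.01810225192375792 24.998076245727987
0.01700997465085744 26.431763665409843
0.0183376443271405 25.313604448686313
0.026621508915149122 23.39171662580422
```

View pics/ov.png

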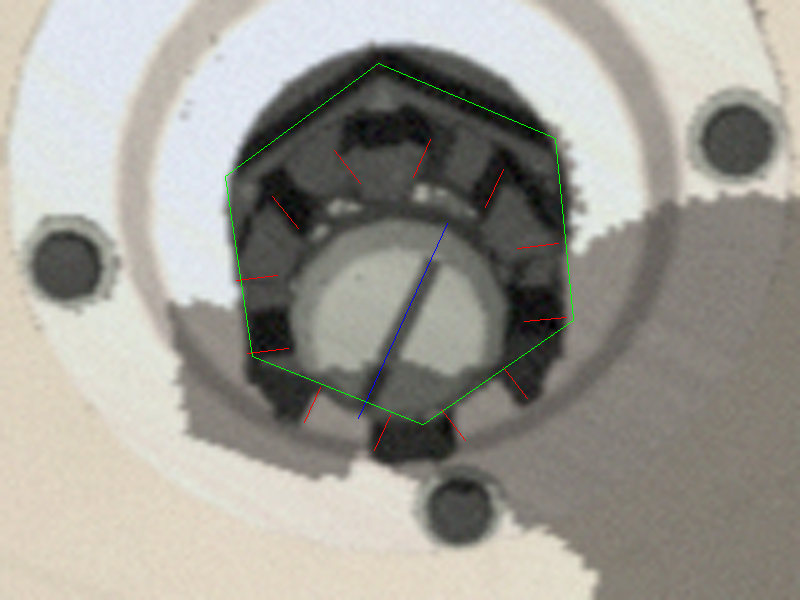

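Tooth tops give slots at about -4.6° and the line lies at -3.2°, so the slot is about 1.5° past the hole. That is well inside the ±4.6° window, so the nut is done and released. Next the pin.

```bash
python3 - <<'E'
from h import *
print(rel([.447,-.239,.15])/.25)
E
```

```text
[-0.82095651  0.78361356  0.05042939]
```

apply_moves([
  [[-0.2, 0.19, 0], [0, 0, 0.03]],
  [[-0.4, 0.38, 0], [0, 0, 0.06]],
  [[-0.6, 0.57, 0.02], [0, 0, 0.09]],
  [[-0.82, 0.78, 0.05], [0, 0, 0.114]],
  [[-0.82, 0.78, 0.05], [0, 0, 0.114]],
  [[-0.82, 0.78, 0.05], [0, 0, 0.114]],
  [[-0.82, 0.78, 0.05], [0, 0, 0.114]],
])

```text
clock: 9.28
tcp_pos: [0.4478, -0.2368, 0.15]
orientation: [-3.14, 0.011, 0.003]
contact_force: [-0.3, 0.8, -0.5]
grip_width: 0.0853
gripper_force: 0.0
```

```bash
python3 st.py; python3 - <<'E'
from h import *
g=snap("wrist","w4"); 
c=w2px(g,[.46,-.239,.04]).round(); print(c, w2px(g,[.5193,-.2394,.01]),w2px(g,[.447,-.239,.063]))
c[0]=np.clip(c[0],100,540);c[1]=np.clip(c[1],75,405); print(c)
cv2.imwrite("pics/w4c.png",crop(g,c,200,150,4))
E
```

```text
9.275 [ 0.44776849 -0.23683936  0.14998115] F [-0.29  0.84 -0.48] T [0.032 0.033 0.018] yawy -90.41 [-0.0016  0.0013 -1.    ] w 0.08533929075284674 0.0 j7 -1.2446536503222443
[325. 214.] [324.99283264 121.2346126 ] [325.52203781 243.51907308]
[325. 214.]
```

View pics/w4c.png

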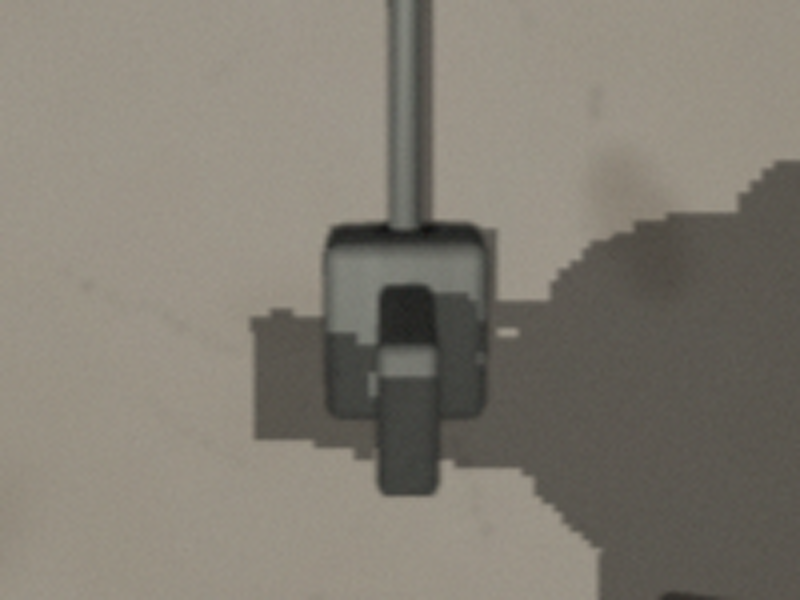

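The tab top is centred at crop (408,420), full-frame (327,244). Predicted was (325.5,243.5), and the shank is vertical in the image, parallel to tool x. The estimate holds.

```bash
python3 - <<'E'
from h import *
g=load("w4");P=lambda u,v,z:px2w(g,225+u/4,139+v/4,z)
t=P(408,420,.063);print(t,P(378,420,.063)-P(438,420,.063),P(408,345,.063)-P(408,495,.063))
d=P(410,0,.01)-P(405,225,.01);print("yaw",np.degrees(np.arctan2(d[1],d[0])), P(405,228,.01))
print(rel([t[0],t[1],.018])/.25)
E
```

```text
[ 0.44667318 -0.23993019  0.063     ] [6.84625920e-05 9.45482036e-03 0.00000000e+00] [ 2.4974220e-02 -8.0296979e-05  0.0000000e+00]
yaw -1.4732631781321577 [ 0.46623032 -0.2400765   0.01      ]
[-0.00537769  0.01451022  0.52893237]
```

apply_moves([
  [[-0.005, 0.013, 0.2], [0, 0, 0.004]],
  [[-0.005, 0.013, 0.4], [0, 0, 0.004]],
  [[-0.005, 0.013, 0.52], [0, 0, 0.004]],
  [[-0.005, 0.013, 0.52], [0, 0, 0.004]],
  [[-0.005, 0.013, 0.52], [0, 0, 0.004]],
])

```text
clock: 9.95
tcp_pos: [0.4478, -0.2406, 0.0219]
orientation: [3.141, -0.03, 0.002]
contact_force: [0.3, -0.2, 0.2]
grip_width: 0.0856
gripper_force: 0.0
```

```bash
python3 st.py; python3 - <<'E'
from h import *
print(rel([.4465,-.2399,.018])/.25)
E
```

```text
9.95 [ 0.44777695 -0.24060175  0.02188045] F [ 0.29 -0.16  0.21] T [-0.072 -0.021  0.062] yawy -91.09 [ 1.2e-03 -1.0e-04 -1.0e+00] w 0.08562251925365112 0.0 j7 -1.27658948402286
[-0.00517953 -0.0027106   0.01551518]
```

apply_moves([
  [[-0.004, -0.003, 0.012], [0, 0, 0]],
  [[-0.004, -0.003, 0.012], [0, 0, 0]],
])

```text
clock: 10.2
tcp_pos: [0.4461, -0.2405, 0.0188]
orientation: [3.141, -0.032, 0.002]
contact_force: [-0.3, -0.1, -0.1]
grip_width: 0.0857
gripper_force: 0.0
```

apply_moves([
  [[0, 0, 0], [0, 0, 0]],
  [[0, 0, 0], [0, 0, 0]],
  [[0, 0, 0], [0, 0, 0]],
  [[0, 0, 0], [0, 0, 0]],
  [[0, 0, 0], [0, 0, 0]],
  [[0, 0, 0], [0, 0, 0]],
  [[0, 0, 0], [0, 0, 0]],
], jaw=-1, newtons=50)

```text
clock: 11.08
tcp_pos: [0.4456, -0.2403, 0.018]
orientation: [-3.141, 0.032, 0.0]
contact_force: [-0.2, -0.0, 0.7]
grip_width: 0.0095
gripper_force: 52.3
```

```bash
python3 st.py; python3 - <<'E'
from h import *
from bench import telemetry
s=snap("side","s3");o=telemetry.get_obs();M=R.from_rotvec(o["orientation"]).as_matrix()
for d in (-.022,-.012): print(d,w2px(s,o["tcp_pos"]+M@[0,-.006,d]))
print("block top",w2px(s,[.4465,-.227,.022]))
E
```

```text
11.075 [ 0.44563677 -0.24032405  0.01795643] F [-0.18 -0.01  0.7 ] T [ 0.075 -0.003  0.037] yawy -91.17 [-1.e-04  0.e+00 -1.e+00] w 0.009505483747044921 52.343058586120605 j7 -1.2781321246738127
-0.022 [386.33136452 227.16623771]
-0.012 [386.08664174 231.16914902]
block top [385.16957676 235.75690161]
```

```bash
cat > tg.py <<'E'
from h import *
import sys
h=np.radians(-3.3);u=np.array([np.cos(h),np.sin(h),0]);C=np.array([.5735,.0155,0])
D=float(sys.argv[1])/1000; z=float(sys.argv[2])/1000
print("goal",C-D*u+[0,0,z],"share",(rel(C-D*u+[0,0,z])/.25).round(4))
E
python3 tg.py 108 95; python3 - <<'E'
from h import *
t=load("top0");print(px2w(t,308,333,.03),px2w(t,215,325,.03))
E
```

```text
goal [0.46567908 0.02171691 0.095     ] share [ 0.0588 -1.0496 -0.3082]
[ 0.39010359 -0.07549234  0.03      ] [0.40975693 0.11141591 0.03      ]
```

apply_moves([
  [[0, 0, -0.15], [0, 0, 0]],
  [[0, 0, -0.32], [0, 0, 0]],
  [[0, 0, -0.32], [0, 0, 0]],
])

```text
clock: 11.5
tcp_pos: [0.4477, -0.2413, 0.1007]
orientation: [3.139, -0.033, 0.009]
contact_force: [1.4, -0.5, -2.1]
grip_width: 0.0096
gripper_force: 52.2
```

```bash
python3 st.py; python3 tg.py 108 95
```

```text
11.5 [ 0.4477006  -0.24131468  0.10073078] F [ 1.43 -0.51 -2.08] T [-0.067  0.022  0.04 ] yawy -91.19 [ 0.0055 -0.0024 -1.    ] w 0.009557694025884739 52.24213421344757 j7 -1.2600415498460755
goal [0.46567908 0.02171691 0.095     ] share [ 0.0499 -1.0534  0.0208]
```

Move over with a slight turn (+0.012), in gentle steps.

apply_moves([
  [[0.01, -0.2, 0], [0, 0, 0.004]],
  [[0.02, -0.4, 0], [0, 0, 0.008]],
  [[0.03, -0.6, 0], [0, 0, 0.012]],
  [[0.04, -0.8, 0], [0, 0, 0.012]],
  [[0.05, -1, 0], [0, 0, 0.012]],
  [[0.05, -1, 0], [0, 0, 0.012]],
  [[0.05, -1, 0], [0, 0, 0.012]],
  [[0.05, -1, 0], [0, 0, 0.012]],
])

```text
clock: 12.5
tcp_pos: [0.4628, 0.0077, 0.0975]
orientation: [3.139, -0.095, -0.002]
contact_force: [0.0, -0.5, -1.9]
grip_width: 0.0095
gripper_force: 52.1
```

```bash
python3 st.py; python3 tg.py 108 68.2
```

```text
12.5 [0.46276282 0.00774852 0.09750572] F [ 0.01 -0.52 -1.91] T [ 0.065  0.015 -0.016] yawy -93.47 [-1.1e-03 -7.0e-04 -1.0e+00] w 0.009481184738792359 52.11535155773163 j7 -1.8585907990141182
goal [0.46567908 0.02171691 0.0682    ] share [ 0.0084 -0.0566  0.1172]
```

apply_moves([
  [[0.008, -0.057, 0.06], [0, 0, 0]],
  [[0.008, -0.057, 0.115], [0, 0, 0]],
  [[0.008, -0.057, 0.115], [0, 0, 0]],
  [[0.008, -0.057, 0.115], [0, 0, 0]],
  [[0.008, -0.057, 0.115], [0, 0, 0]],
])

```text
clock: 13.12
tcp_pos: [0.4664, 0.023, 0.0697]
orientation: [3.14, -0.092, 0.001]
contact_force: [0.0, -1.1, -1.3]
grip_width: 0.0095
gripper_force: 52.1
```

```bash
python3 st.py; python3 tg.py 108 68.2; python3 - <<'E'
from h import *
from bench import telemetry
g=snap("wrist","w5");s=snap("side","s5");o=telemetry.get_obs();M=R.from_rotvec(o["orientation"]).as_matrix()
# pin tip/root expected, compare with dark/bright pixels
for n,G in(("w",g),("s",s)):
    print(n,"tip",w2px(G,o["tcp_pos"]+M@[.0729,0,.0082]),"root",w2px(G,o["tcp_pos"]+M@[.0209,0,.0082]),"hole",w2px(G,[.5735,.0155,.06]),"shafttop",w2px(G,[.5735,.0155,.078]))
f=s["frame"].astype(int).sum(2);p=w2px(s,o["tcp_pos"]+M@[.047,0,.0082]).round().astype(int)
print(p);print(f[p[1]-8:p[1]+9,p[0]-20:p[0]+21:4])
f=g["frame"].astype(int).sum(2)
for x in(.03,.045,.06):
    p=w2px(g,o["tcp_pos"]+M@[x,0,.0082]).round().astype(int);print(p,f[p[1],p[0]-24:p[0]+25:2])
E
```

```text
13.125 [0.46639877 0.02302869 0.06965448] F [ 0.03 -1.13 -1.33] T [0.04  0.018 0.055] yawy -93.37 [ 8.e-04 -1.e-04 -1.e+00] w 0.009527700334176189 52.09784209728241 j7 -1.9057057125684438
goal [0.46567908 0.02171691 0.0682    ] share [-0.0026  0.0054  0.0058]
w tip [321.33549692 127.5626249 ] root [321.45466987 254.85538356] hole [325.31358315  27.77176602] shafttop [325.84397698  16.55355289]
s tip [321.47802781 270.70780823] root [348.54733097 274.65410868] hole [304.08810361 268.45965232] shafttop [304.00057204 260.16190626]
[335 273]
[[162 655 655 656 656 657 656 653 657 594 143]
 [132 656 654 656 657 661 656 655 655 471 126]
 [139 656 656 656 657 658 658 654 651 341 126]
 [138 658 659 656 658 661 659 658 653 304 144]
 [131 658 642 642 645 659 661 660 654 371 193]
 [133 660 554 565 591 640 646 659 650 453 273]
 [131 659 478 436 523 564 598 640 630 489 324]
 [125 657 606 397 402 465 535 550 566 488 341]
 [108 644 655 567 436 402 425 433 470 459 394]
 [120 621 663 648 618 532 427 369 368 323 320]
 [132 611 668 663 664 641 609 459 349 270 242]
 [114 613 670 666 668 665 664 630 461 268 220]
 [111 610 671 664 668 668 668 667 484 265 211]
 [123 611 664 657 665 670 669 669 486 262 206]
 [130 616 662 660 666 670 671 670 486 259 206]
 [103 620 665 666 650 668 672 674 487 253 209]
 [ 83 610 664 662 557 665 675 673 501 250 207]]
[321 234] [487 490 494 486 496 494 490 486 490 347 252 373 394 352 313 232 239 290
 287 290 290 291 284 290 284]
[321 199] [493 496 490 495 492 494 489 491 487 311 314 383 420 331 312 254 336 490
 497 502 484 304 290 286 290]
[321 162] [532 523 526 530 531 532 526 529 517 288 311 386 441 408 341 268 296 513
 518 511 327 312 316 307 319]
```

apply_moves([
  [[0, 0.0054, 0.0058], [0, 0, 0]],
  [[0, 0.0054, 0.0058], [0, 0, 0]],
  [[0, 0.0054, 0.0058], [0, 0, 0]],
])

```text
clock: 13.6
tcp_pos: [0.466, 0.0221, 0.0678]
orientation: [3.14, -0.091, 0.0]
contact_force: [0.4, 0.1, -1.4]
grip_width: 0.0092
gripper_force: 52.1
```

```bash
python3 st.py; python3 tg.py 108 68.1;python3 tg.py 88 68.1
```

```text
13.6 [0.46603095 0.02209523 0.06780559] F [ 0.44  0.14 -1.36] T [0.068 0.001 0.038] yawy -93.33 [ 0. -0. -1.] w 0.009192873039035737 52.09725558757782 j7 -1.903726394019488
goal [0.46567908 0.02171691 0.0681    ] share [-0.0013  0.0016 -0.0012]
goal [0.48564592 0.02056563 0.0681    ] share [ 0.0787  0.0015 -0.0012]
```

apply_moves([
  [[0.025, 0.0015, -0.001], [0, 0, 0]],
  [[0.045, 0.0015, -0.001], [0, 0, 0]],
  [[0.06, 0.0015, -0.001], [0, 0, 0]],
  [[0.07, 0.0015, -0.001], [0, 0, 0]],
  [[0.08, 0.0015, -0.001], [0, 0, 0]],
  [[0.08, 0.0015, -0.001], [0, 0, 0]],
])

```text
clock: 14.35
tcp_pos: [0.4861, 0.0206, 0.0681]
orientation: [-3.14, 0.091, -0.0]
contact_force: [-0.6, -0.2, -2.1]
grip_width: 0.0098
gripper_force: 52.1
```

```bash
python3 st.py; python3 tg.py 80 68.1; python3 - <<'E'
from h import *
from bench import telemetry
g=snap("wrist","w6");o=telemetry.get_obs();M=R.from_rotvec(o["orientation"]).as_matrix()
print("tip",w2px(g,o["tcp_pos"]+M@[.0729,0,.0082]),"axis@r19",w2px(g,[.5735-.019*.998,.0155+.019*.0576,.06]),"shaft",w2px(g,[.5735,.0155,.078]))
E
```

```text
14.35 [0.48611709 0.02057121 0.06805002] F [-0.55 -0.24 -2.07] T [ 0.002  0.013 -0.007] yawy -93.34 [ 1.e-04  0.e+00 -1.e+00] w 0.009780288912958018 52.09775984287262 j7 -1.8926822207634875
goal [0.49363265 0.02010512 0.0681    ] share [ 0.0301  0.0001 -0.0002]
tip [322.03306968 127.97845508] axis@r19 [321.88951289 139.24403341] shaft [321.90818935  83.48130006]
```

apply_moves([
  [[0.01, 0, 0], [0, 0, 0]],
  [[0.02, 0, 0], [0, 0, 0]],
  [[0.03, 0, 0], [0, 0, 0]],
  [[0.04, 0, 0], [0, 0, 0]],
  [[0.04, 0, 0], [0, 0, 0]],
])

```text
clock: 15.02
tcp_pos: [0.4962, 0.02, 0.0681]
orientation: [-3.14, 0.091, -0.0]
contact_force: [1.1, -0.6, -1.7]
grip_width: 0.0096
gripper_force: 52.1
```

```bash
python3 st.py
```

```text
15.025 [0.49622473 0.02000017 0.06806954] F [ 1.05 -0.59 -1.71] T [-0.019  0.027 -0.014] yawy -93.33 [ 2.e-04  0.e+00 -1.e+00] w 0.009573021969542753 52.09766149520874 j7 -1.887756813540729
```

apply_moves([
  [[0.01, 0, 0], [0, 0, 0]],
  [[0.02, 0, 0], [0, 0, 0]],
  [[0.03, 0, 0], [0, 0, 0]],
  [[0.04, 0, 0], [0, 0, 0]],
  [[0.04, 0, 0], [0, 0, 0]],
])

```text
clock: 15.65
tcp_pos: [0.5062, 0.0194, 0.0681]
orientation: [-3.14, 0.092, -0.0]
contact_force: [-0.3, -0.2, -1.6]
grip_width: 0.0098
gripper_force: 52.1
```

```bash
python3 st.py; python3 tg.py 66 68.1
```

```text
15.65 [0.50620268 0.01939311 0.06805399] F [-0.26 -0.24 -1.64] T [-0.075 -0.02  -0.006] yawy -93.34 [ 2.e-04  0.e+00 -1.e+00] w 0.009820988811916048 52.09761142730713 j7 -1.8830349451469102
goal [0.50760944 0.01929923 0.0681    ] share [ 0.0056  0.     -0.0002]
```

apply_moves([
  [[0.01, 0, 0], [0, 0, 0]],
  [[0.02, 0, 0], [0, 0, 0]],
  [[0.03, 0, 0], [0, 0, 0]],
  [[0.04, 0, 0], [0, 0, 0]],
  [[0.05, 0, 0], [0, 0, 0]],
  [[0.06, 0, 0], [0, 0, 0]],
  [[0.07, 0, 0], [0, 0, 0]],
  [[0.08, 0, 0], [0, 0, 0]],
  [[0.08, 0, 0], [0, 0, 0]],
])

```text
clock: 16.77
tcp_pos: [0.5262, 0.0183, 0.0681]
orientation: [-3.14, 0.091, -0.0]
contact_force: [-0.4, -0.8, -1.3]
grip_width: 0.0094
gripper_force: 52.1
```

```bash
python3 st.py; python3 tg.py 41.9 68.1
```

```text
16.775 [0.52615103 0.01826032 0.06807203] F [-0.4  -0.83 -1.28] T [ 0.009 -0.006 -0.017] yawy -93.33 [ 2.e-04  0.e+00 -1.e+00] w 0.009353171275842488 52.097373604774475 j7 -1.873793380153054
goal [0.53166948 0.01791193 0.0681    ] share [ 0.0221  0.0001 -0.0001]
```

apply_moves([
  [[0.008, 0, 0], [0, 0, 0]],
  [[0.014, 0, 0], [0, 0, 0]],
  [[0.018, 0, 0], [0, 0, 0]],
  [[0.018, 0, 0], [0, 0, 0]],
])

```text
clock: 17.27
tcp_pos: [0.5304, 0.018, 0.068]
orientation: [3.14, -0.091, -0.0]
contact_force: [0.8, 0.6, -0.9]
grip_width: 0.0091
gripper_force: 52.1
```

apply_moves([
  [[0.002, 0, 0], [0, 0, 0]],
  [[0.004, 0, 0], [0, 0, 0]],
  [[0.004, 0, 0], [0, 0, 0]],
])

```text
clock: 17.65
tcp_pos: [0.5306, 0.0179, 0.0678]
orientation: [3.14, -0.091, -0.002]
contact_force: [-4.1, 0.0, 1.0]
grip_width: 0.0091
gripper_force: 52.3
```

apply_moves([
  [[0.002, 0, 0], [0, 0, 0]],
  [[0.004, 0, 0], [0, 0, 0]],
  [[0.004, 0, 0], [0, 0, 0]],
])

```text
clock: 18.02
tcp_pos: [0.5308, 0.0178, 0.0677]
orientation: [3.14, -0.091, -0.005]
contact_force: [-6.2, 0.6, 1.7]
grip_width: 0.0093
gripper_force: 52.6
```

```bash
python3 st.py; python3 - <<'E'
from h import *
s=snap("side","s7")
print("front face",w2px(s,[.5525,.0167+.015,.06]),"crown edge",w2px(s,[.552,.0167,.065]))
p=w2px(s,[.5525,.0167,.057]).round().astype(int);f=s["frame"].astype(int).sum(2);print(p)
print(f[p[1]-6:p[1]+12:2,p[0]-14:p[0]+15:2])
E
```

```text
18.025 [0.5307662  0.01778742 0.06767121] F [-6.25  0.57  1.71] T [ 0.096  1.422 -0.019] yawy -93.34 [-3.2e-03 -4.0e-04 -1.0e+00] w 0.009266941072323417 52.63703942298889 j7 -1.8709698691726366
front face [313.01898072 274.01624088] crown edge [315.05810667 267.73659675]
[315 271]
[[357 399 413 364 274 188 129 230 416 297 200 122  97  86 190]
 [242 252 244 240 221 199 179 397 487 466 373 248 234 222 233]
 [218 214 240 239 172 188 201 405 450 468 427 268 250 249 250]
 [127 141 202 238 130  98 143 263 281 263 224 225 231 236 243]
 [107 119 221 224 128 101 141 252 263 230 206 206 203 205 205]
 [110 121 217 217 130 100 138 244 257 226 209 209 205 205 206]
 [112 111 202 216 135  99 130 216 228 218 204 203 206 205 204]
 [119 108 163 188 154 141 180 137 136 283 280 252 245 225 224]
 [190 189 168 130 109 134 132  77 124 329 369 362 356 346 305]]
```

apply_moves([
  [[0.004, 0, 0], [0, 0, 0]],
  [[0.006, 0, 0], [0, 0, 0]],
  [[0.006, 0, 0], [0, 0, 0]],
])

```text
clock: 18.45
tcp_pos: [0.531, 0.0177, 0.0675]
orientation: [3.139, -0.091, -0.009]
contact_force: [-9.2, 0.9, 4.3]
grip_width: 0.0092
gripper_force: 53.1
```

```bash
python3 st.py
```

```text
18.45 [0.5310035  0.01771861 0.06747908] F [-9.24  0.88  4.35] T [ 0.143  2.045 -0.03 ] yawy -93.33 [-5.6e-03 -6.0e-04 -1.0e+00] w 0.009241705646614074 53.07550013065338 j7 -1.8702517630700577
```

apply_moves([
  [[-0.005, 0, 0], [0, 0, 0]],
  [[-0.008, 0, 0], [0, 0, 0]],
  [[-0.008, 0, 0], [0, 0, 0]],
])

```text
clock: 18.82
tcp_pos: [0.5308, 0.0178, 0.0675]
orientation: [3.14, -0.091, -0.003]
contact_force: [-5.7, 0.3, -3.1]
grip_width: 0.0095
gripper_force: 51.8
```

apply_moves([
  [[0, 0, 0], [0, 0, 0]],
  [[0, 0, 0], [0, 0, 0]],
  [[0, 0, 0], [0, 0, 0]],
  [[0, 0, 0], [0, 0, 0]],
  [[0, 0, 0], [0, 0, 0]],
], jaw=1)

```text
clock: 19.45
tcp_pos: [0.5321, 0.0179, 0.0681]
orientation: [-3.14, 0.091, -0.001]
contact_force: [-0.2, 0.1, -0.7]
grip_width: 0.0852
gripper_force: 0.0
```

apply_moves([
  [[0, 0, -0.1], [0, 0, 0]],
  [[0, 0, -0.25], [0, 0, 0]],
  [[0, 0, -0.4], [0, 0, 0]],
  [[0, 0, -0.4], [0, 0, 0]],
  [[0, 0, -0.4], [0, 0, 0]],
])

```text
clock: 20.08
tcp_pos: [0.5315, 0.0178, 0.1675]
orientation: [3.14, -0.091, -0.001]
contact_force: [-0.3, 0.4, -0.9]
grip_width: 0.0857
gripper_force: 0.0
```

```bash
python3 st.py; python3 - <<'E'
from h import *
s=snap("side","s8");g=snap("wrist","w8"); t=snap("top","t8")
C=np.array([.5735,.0155,0]);h=np.radians(-3.3);u=np.array([np.cos(h),np.sin(h),0])
# compare head block / tab to model: print expected pixels, and profile along axis from above
for n,G in(("s",s),("w",g)):
    print(n,"tab top",w2px(G,C-.041*u+[0,0,.113]),"front top edge",w2px(G,C-.021*u+[0,0,.072]),"tip",w2px(G,C+.031*u+[0,0,.06]))
f=g["frame"].astype(int).sum(2)
for d in (.017,.019,.020,.021,.022,.023,.025,.028): 
    r=[]
    for e in (-.011,-.008,.008,.011):
        p=w2px(g,C-d*u+e*np.array([-u[1],u[0],0])+[0,0,.0705]).round().astype(int); r.append(int(f[p[1],p[0]]))
    print(d,r)
tt=[w2px(g,C-x*u+[0,0,.113]) for x in(.028,.054)]; print(tt)
a=np.array(tt); 
for k in np.arange(-.4,1.5,.1):
    p=(a[0]+k*(a[1]-a[0])).round().astype(int); print(round(k,1),f[p[1],p[0]-16:p[0]+17:4])
E
```

```text
20.075 [0.53145313 0.017809   0.16754851] F [-0.27  0.41 -0.85] T [0.041 0.06  0.048] yawy -93.33 [-6.e-04 -1.e-04 -1.e+00] w 0.08573691078137877 0.0 j7 -1.8384228691134974
s tab top [325.25908431 246.55422955] front top edge [314.77591222 264.47252933] tip [288.47018941 266.1998737 ]
w tab top [321.45893415 258.93368464] front top edge [321.39660589 206.09948122] tip [321.29890942 119.50733898]
0.017 [190, 168, 175, 168]
0.019 [154, 180, 160, 162]
0.02 [114, 176, 158, 123]
0.021 [109, 126, 150, 133]
0.022 [125, 110, 145, 129]
0.023 [134, 123, 157, 143]
0.025 [269, 267, 280, 272]
0.028 [327, 322, 328, 326]
[array([321.43378529, 236.3944307 ]), array([321.48315155, 280.63813232])]
-0.4 [312 327 336 320 328 322 317 319 325]
-0.3 [314 331 327 135 117 116 282 312 327]
-0.2 [319 321 257 132 120 115 156 178 226]
-0.1 [212 219 146 126 123 114 150 187 184]
-0.0 [177 177 120 104 103 107 149 180 188]
0.1 [178 269 111 106 103 107 155 174 183]
0.2 [183 214 106 102 100 108 149 184 178]
0.3 [174 173 168 171 182 183 162 181 168]
0.4 [179 177 160 177 184 186 153 175 178]
0.5 [420 431 154 170 183 179 340 425 424]
0.6 [423 421 167 175 179 172 343 420 426]
0.7 [416 414 160 196 181 179 364 429 425]
0.8 [423 422 169 183 181 181 365 426 427]
0.9 [417 422 151 183 182 170 383 428 424]
1.0 [415 415 165 173 184 175 385 423 420]
1.1 [426 425 195 180 180 168 419 424 424]
1.2 [420 420 423 417 424 426 425 426 420]
1.3 [416 420 428 427 423 424 422 425 425]
1.4 [417 418 425 427 422 420 421 423 425]
```

```bash
python3 - <<'E'
from h import *
g=load("w8");f=g["frame"].astype(int).sum(2)
C=np.array([.5735,.0155,0]);h=np.radians(-3.3);u=np.array([np.cos(h),np.sin(h),0])
for d in(.0215,.027,.029,.031,.033): print(d,w2px(g,C+d*u+[0,0,.06]).round(1))
ch="@#%*+=-:. "
for v in range(106,150,2): print(v,''.join(ch[min(9,x*10//560)] for x in f[v,296:348]))
a=load("s7");b=load("s8")
for n,G in(("s7",a),("s8",b)):
    f=G["frame"].astype(int).sum(2);print(n)
    for v in range(240,290,1): print(v,''.join(ch[min(9,x*10//660)] for x in f[v,282:346]))
E
```

```text
0.0215 [321.3 135.4]
0.027 [321.3 126.2]
0.029 [321.3 122.9]
0.031 [321.3 119.5]
0.033 [321.3 116.1]
106 .::::-----=-=--------======-================----::::
108 ----------=----------==--==========================-
110 ------------------------------------================
112 -------------:::::::::.....:.:::::::::-----=========
114 -------:::.:............................:::::---====
116 --:::::.......................................:::--=
118 ::................................................::
120 ....................................................
122 ....................................................
124 .........................:-=-:......................
126 ........................:-===-......:--==:..........
128 .................::--===++==++=-::::-===+=:.........
130 ...........:--=+*********+==+*%*%*******+=:.........
132 .......:-=+%%%%%%%%%%%%%*====**%%%%%%####%+-:.......
134 .....-+%%##############%*=-==+%#@@##@#@@####%*+==-:.
136 ..-=+*%**************%%*+=--=+*%####%%%%%%%%%%%%%+=-
138 :=*%%%%*****%########%%*+=--=+*%###@####%**%%%%%#%*+
140 +*%%%**%*%%#%%%%%#####%*+=
[... 6460 characters left out ...]
==========
280          :*####%%%%%%%%%%%#%%%%%%##%=--=++******%*+=============
281          :*######%%%%%%%%####%%####%=..---=+***%%*++============
282          :*########%%%%############%+---=-:-=+*%%%%*+===========
283          :*#########################*+====-:-=*%###%+===========
284          :*#########################*+=====-:=*%###%*+==========
285   .      -*#########################*+========**%%%*++==========
286  ..      :*########################%*=======++++***++===========
287  ..      :=%#######################%+=======+===================
288  ..       :+*%####################%*+===========================
289  ...       :=*%#################%*+=============================
```

```bash
python3 - <<'E'
from h import *
from scipy.optimize import least_squares
g=load("w8");s=load("s8");f=g["frame"].astype(int).sum(2)
print("tabcol",list(zip(range(232,296,2),f[232:296:2,321])))
print("block front L",list(zip(range(196,232,2),f[196:232:2,306])))
C=np.array([.5735,.0155,.06]);h=np.radians(-3.3);Rz=R.from_euler('z',h)
def pt(q,p): # pin pt (mm, pin frame) -> world ; q=e(mm along, + inwards), dz mm, pitch deg(+ head down)
    return C+Rz.apply(R.from_euler('y',-q[2],degrees=True).apply((np.array(p)-[38,0,10])/1e3)+[q[0]/1e3,0,q[1]/1e3])
for q in([0,0,0],[0,0,3],[-2,0,3],[-4,0,3]):
    print(q,"tabtop f/b",[w2px(g,pt(q,[x,0,63]))[1].round(1) for x in(10,-16)],"tip",w2px(g,pt(q,[69,0,10]))[1].round(1),"blk top front",w2px(g,pt(q,[17,11,22])).round(1),
     "side tab TF",w2px(s,pt(q,[10,5,63])).round(1),"TB",w2px(s,pt(q,[-16,5,63])).round(1),"tip",w2px(s,pt(q,[69,0,10])).round(1),"blk bot back",w2px(s,pt(q,[-17,15,0])).round(1),"bot front",w2px(s,pt(q,[17,15,0])).round(1))
print("shafttop",w2px(g,C+[0,0,.018])); r=w2px(g,C+[0,0,.018]).round().astype(int); 
print(f[r[1],r[0]-50:r[0]+51:4]); print(f[r[1]-50:r[1]+51:4,r[0]+3])
E
```

```text
tabcol [(232, np.int64(123)), (234, np.int64(103)), (236, np.int64(103)), (238, np.int64(99)), (240, np.int64(99)), (242, np.int64(94)), (244, np.int64(102)), (246, np.int64(118)), (248, np.int64(170)), (250, np.int64(182)), (252, np.int64(184)), (254, np.int64(184)), (256, np.int64(179)), (258, np.int64(183)), (260, np.int64(178)), (262, np.int64(179)), (264, np.int64(182)), (266, np.int64(184)), (268, np.int64(185)), (270, np.int64(184)), (272, np.int64(181)), (274, np.int64(181)), (276, np.int64(182)), (278, np.int64(184)), (280, np.int64(185)), (282, np.int64(179)), (284, np.int64(186)), (286, np.int64(240)), (288, np.int64(420)), (290, np.int64(427)), (292, np.int64(423)), (294, np.int64(423))]
block front L [(196, np.int64(188)), (198, np.int64(183)), (200, np.int64(175)), (202, np.int64(165)), (204, np.int64(129)), (206, np.int64(137)), (208, np.int64(136)), (210, np.int64(203)), (212, np.int64(275)), (214, np.int64(314)), (216, np.int64(324)), (218, np.int64(322)), (220, np.int64(325)), (222, np.int64(319)), (224, np.int64(316)), (226, np.int64(322)), (228, np.int64(319)), (2
[... 412 characters left out ...]
.4] bot front [312.3 279. ]
[-2, 0, 3] tabtop f/b [np.float64(243.8), np.float64(286.1)] tip 123.0 blk top front [304.1 209.7] side tab TF [320.2 248. ] TB [333.9 250.5] tip [289.5 265.6] blk bot back [330.9 282.6] bot front [313.3 279.2]
[-4, 0, 3] tabtop f/b [np.float64(247.2), np.float64(289.3)] tip 126.4 blk top front [304.2 212.8] side tab TF [321.2 248.1] TB [335.  250.6] tip [290.5 265.8] blk bot back [331.9 282.8] bot front [314.3 279.3]
shafttop [321.3614112  174.24767578]
[384 461 461 463 199 174 171 136 261 379 376 368 332 204 355 361 355 313
 205 170 175 157 275 296 458 430]
[347 278 284 306 313 312 310 149 232 294 295 299 300 300 300 294 295 297
 210 255 259 130 269 326 316 112]
```

The camera measurements leave it unclear whether the head is up to about 3 mm short of home. The felt stop suggested about 0.6 mm. I'll push the head gently from behind with closed fingers, watching the force, to settle it.

apply_moves([
  [[-0.1, 0, 0], [0, 0, 0]],
  [[-0.18, 0, 0], [0, 0, 0]],
  [[-0.18, 0, 0], [0, 0, 0]],
  [[-0.18, 0, 0], [0, 0, 0]],
  [[-0.18, 0, 0], [0, 0, 0]],
  [[-0.18, 0, 0], [0, 0, 0]],
], jaw=-1)

```text
clock: 20.98
tcp_pos: [0.4874, 0.0205, 0.168]
orientation: [-3.14, 0.091, -0.0]
contact_force: [0.3, -0.4, 0.4]
grip_width: -0.0004
gripper_force: 0.0
```

apply_moves([
  [[0, 0, 0.15], [0, 0, 0]],
  [[0, 0, 0.3], [0, 0, 0]],
  [[0, 0, 0.4], [0, 0, 0]],
  [[0, 0, 0.4], [0, 0, 0]],
  [[0, 0, 0.4], [0, 0, 0]],
])

```text
clock: 21.6
tcp_pos: [0.4878, 0.0206, 0.0689]
orientation: [-3.14, 0.092, -0.002]
contact_force: [0.2, -0.5, -0.9]
grip_width: -0.0002
gripper_force: 0.0
```

```bash
python3 st.py; python3 tg.py 68 68
```

```text
21.6 [0.48777681 0.02061165 0.06885573] F [ 0.22 -0.51 -0.91] T [-0.021  0.011 -0.002] yawy -93.34 [ 1.2e-03  2.0e-04 -1.0e+00] w -0.00020531846435548664 0.0 j7 -1.8945889472352415
goal [0.50561276 0.01941435 0.068     ] share [0.0715 0.0006 0.0035]
```

apply_moves([
  [[0.025, 0, 0], [0, 0, 0]],
  [[0.045, 0, 0], [0, 0, 0]],
  [[0.056, 0, 0], [0, 0, 0]],
  [[0.056, 0, 0], [0, 0, 0]],
])

```text
clock: 22.1
tcp_pos: [0.5013, 0.0197, 0.0682]
orientation: [-3.14, 0.092, -0.001]
contact_force: [0.6, -0.2, -0.2]
grip_width: 0.0003
gripper_force: 0.0
```

apply_moves([
  [[0.004, 0, 0], [0, 0, 0]],
  [[0.008, 0, 0], [0, 0, 0]],
  [[0.008, 0, 0], [0, 0, 0]],
])

```text
clock: 22.48
tcp_pos: [0.503, 0.0196, 0.068]
orientation: [3.14, -0.091, 0.0]
contact_force: [-0.1, 0.7, -0.3]
grip_width: -0.0
gripper_force: 0.0
```

apply_moves([
  [[0.004, 0, 0], [0, 0, 0]],
  [[0.008, 0, 0], [0, 0, 0]],
  [[0.008, 0, 0], [0, 0, 0]],
])

```text
clock: 22.85
tcp_pos: [0.5045, 0.0195, 0.068]
orientation: [3.14, -0.091, -0.001]
contact_force: [-2.2, 0.9, 2.4]
grip_width: -0.0002
gripper_force: 1.2
```

apply_moves([
  [[0.004, 0, 0], [0, 0, 0]],
  [[0.008, 0, 0], [0, 0, 0]],
  [[0.008, 0, 0], [0, 0, 0]],
])

```text
clock: 23.22
tcp_pos: [0.5071, 0.0193, 0.0681]
orientation: [-3.14, 0.091, -0.0]
contact_force: [-2.4, 0.3, 1.0]
grip_width: -0.0001
gripper_force: 0.9
```

apply_moves([
  [[0.004, 0, 0], [0, 0, 0]],
  [[0.006, 0, 0], [0, 0, 0]],
  [[0.006, 0, 0], [0, 0, 0]],
])

```text
clock: 23.6
tcp_pos: [0.5083, 0.0192, 0.068]
orientation: [3.14, -0.091, -0.001]
contact_force: [-2.5, 0.3, 1.8]
grip_width: 0.0001
gripper_force: 1.4
```

apply_moves([
  [[0.003, 0, 0], [0, 0, 0]],
  [[0.006, 0, 0], [0, 0, 0]],
  [[0.006, 0, 0], [0, 0, 0]],
])

```text
clock: 23.98
tcp_pos: [0.5087, 0.0191, 0.0679]
orientation: [3.14, -0.091, -0.004]
contact_force: [-5.2, 0.5, 4.3]
grip_width: 0.0001
gripper_force: 3.1
```

apply_moves([
  [[0.003, 0, 0], [0, 0, 0]],
  [[0.006, 0, 0], [0, 0, 0]],
  [[0.006, 0, 0], [0, 0, 0]],
])

```text
clock: 24.35
tcp_pos: [0.5089, 0.019, 0.0676]
orientation: [3.139, -0.091, -0.008]
contact_force: [-9.1, 0.6, 7.5]
grip_width: 0.0
gripper_force: 4.8
```

apply_moves([
  [[-0.008, 0, 0], [0, 0, 0]],
  [[-0.016, 0, 0], [0, 0, 0]],
  [[-0.04, 0, 0], [0, 0, 0]],
  [[-0.09, 0, 0], [0, 0, 0]],
  [[-0.09, 0, -0.1], [0, 0, 0]],
  [[-0.09, 0, -0.3], [0, 0, 0]],
  [[-0.09, 0, -0.4], [0, 0, 0]],
  [[-0.09, 0, -0.4], [0, 0, 0]],
])

```text
clock: 25.35
tcp_pos: [0.49, 0.0206, 0.17]
orientation: [-3.14, 0.091, -0.007]
contact_force: [-0.3, 0.6, -0.3]
grip_width: 0.0001
gripper_force: 0.0
```

apply_moves([
  [[0.1, 0, 0], [0, 0, 0]],
  [[0.18, 0, 0], [0, 0, 0]],
  [[0.18, 0, 0], [0, 0, 0]],
  [[0.18, 0, 0], [0, 0, 0]],
])

```text
clock: 25.85
tcp_pos: [0.5324, 0.0178, 0.1669]
orientation: [3.14, -0.091, -0.004]
contact_force: [0.4, -0.1, -0.5]
grip_width: 0.0
gripper_force: 0.0
```

```bash
cat > ck.py <<'E'
from h import *
import sys
g=snap("wrist",sys.argv[1]);s=snap("side",sys.argv[1]+"s");f=g["frame"].astype(int).sum(2)
C=np.array([.5735,.0155,.06]);Rz=R.from_euler('z',np.radians(-3.3))
def pt(q,p): return C+Rz.apply(R.from_euler('y',-q[2],degrees=True).apply((np.array(p)-[38,0,10])/1e3)+[q[0]/1e3,0,q[1]/1e3])
for q in([0,0,0],[0,0,3],[-2,0,3],[-4,0,3]):
    print(q,"tabtop",[w2px(g,pt(q,[x,0,63])).round(1) for x in(10,-16)],"tip",w2px(g,pt(q,[69,0,10])).round(1),"blk front",w2px(g,pt(q,[17,11,22])).round(1))
t=w2px(g,pt([0,0,3],[-3,0,63])).round().astype(int); print("tab",[(v,int(f[v,t[0]])) for v in range(t[1]-34,t[1]+36,2)])
b=w2px(g,pt([0,0,3],[17,11,22])).round().astype(int); print("blk",[(v,int(f[v,b[0]])) for v in range(b[1]-8,b[1]+16,2)])
p=w2px(g,pt([0,0,3],[69,0,10])).round().astype(int); print("tip",[(v,f[v,p[0]-6:p[0]+9:2].tolist()) for v in range(p[1]-8,p[1]+14,2)])
E
python3 st.py; python3 ck.py w9
```

```text
25.85 [0.53239951 0.01776264 0.16694772] F [ 0.45 -0.14 -0.47] T [-0.003  0.02  -0.007] yawy -93.32 [-2.4e-03 -3.0e-04 -1.0e+00] w 1.753484161898878e-05 0.0 j7 -1.8391376989217862
[0, 0, 0] tabtop [array([321.6, 238.8]), array([321.6, 282.8])] tip [321.4 121.7] blk front [304.1 208.1]
[0, 0, 3] tabtop [array([321.6, 242.6]), array([321.6, 285.1])] tip [321.5 121.8] blk front [304.2 208.6]
[-2, 0, 3] tabtop [array([321.6, 246.1]), array([321.6, 288.3])] tip [321.5 125.2] blk front [304.3 211.7]
[-4, 0, 3] tabtop [array([321.6, 249.6]), array([321.6, 291.4])] tip [321.5 128.6] blk front [304.3 214.7]
tab [(230, 131), (232, 121), (234, 129), (236, 130), (238, 132), (240, 126), (242, 135), (244, 134), (246, 116), (248, 132), (250, 181), (252, 193), (254, 196), (256, 190), (258, 195), (260, 193), (262, 197), (264, 198), (266, 194), (268, 198), (270, 198), (272, 197), (274, 194), (276, 194), (278, 192), (280, 193), (282, 191), (284, 202), (286, 189), (288, 277), (290, 442), (292, 448), (294, 451), (296, 446), (298, 447)]
blk [(201, 180), (203, 177), (205, 142), (207, 137), (209, 128), (211, 174), (213, 276), (215, 322), (217, 344), (219, 339), (221, 340), (223, 346)]
tip [(114, [470, 487, 484, 484, 482, 481, 471, 464]), (116, [490, 486, 489, 490, 487, 487, 481, 484]), (118, [492, 487, 482, 488, 484, 490, 486, 487]), (120, [485, 485, 489, 488, 485, 486, 488, 488]), (122, [489, 493, 487, 487, 486, 491, 485, 491]), (124, [487, 488, 483, 483, 487, 489, 487, 487]), (126, [487, 489, 489, 426, 345, 440, 490, 486]), (128, [484, 488, 484, 391, 334, 408, 490, 487]), (130, [393, 330, 290, 277, 340, 252, 328, 412]), (132, [186, 191, 181, 249, 344, 236, 182, 186]), (134, [123, 129, 153, 292, 356, 265, 159, 155])]
```

```bash
python3 - <<'E'
from h import *
C=np.array([.5735,.0155,0]);h=np.radians(-3.3);u=np.array([np.cos(h),np.sin(h),0]);m=np.array([-u[1],u[0],0])
for n in("w8","w9"):
    g=load(n);f=g["frame"].astype(int).sum(2)
    print(n,"hexflat",[w2px(g,C+.023*u+e*m+[0,0,.046]).round(1) for e in(.008,0,-.008)],"crown far",w2px(g,C+.0208*u+.006*m+[0,0,.0685]).round(1),
      "shaft far/near/l/r",[w2px(g,C+d+[0,0,.078]).round(1) for d in(.014*u,-.014*u,.014*m,-.014*m)], "boss far/flange far",[w2px(g,C+r*u+[0,0,z]).round(1) for r,z in((.038,.022),(.062,.012))])
    for e in(.008,-.008):
        c=int(w2px(g,C+.023*u+e*m+[0,0,.046])[0].round());print(e,c,[(v,int(f[v,c])) for v in range(120,146,1)])
    print("col312",[(v,int(f[v,312])) for v in range(136,216,2)])
    print("row170",[(x,int(f[170,x])) for x in range(284,360,2)])
    print("far col",[(v,int(f[v,315])) for v in range(52,118,2)])
E
```

```text
w8 hexflat [array([309.2, 131.7]), array([321.3, 131.7]), array([333.5, 131.7])] crown far [311.4 137.4] shaft far/near/l/r [array([321.3, 150.4]), array([321.4, 197.2]), array([298. , 174.3]), array([344.7, 174.2])] boss far/flange far [array([321.3, 107.8]), array([321.2,  72.1])]
0.008 309 [(120, 454), (121, 454), (122, 455), (123, 456), (124, 453), (125, 458), (126, 462), (127, 459), (128, 457), (129, 446), (130, 347), (131, 217), (132, 117), (133, 66), (134, 99), (135, 151), (136, 169), (137, 147), (138, 109), (139, 87), (140, 129), (141, 158), (142, 167), (143, 168), (144, 178), (145, 189)]
-0.008 333 [(120, 459), (121, 454), (122, 461), (123, 457), (124, 457), (125, 443), (126, 346), (127, 299), (128, 289), (129, 259), (130, 168), (131, 108), (132, 82), (133, 57), (134, 67), (135, 123), (136, 162), (137, 160), (138, 80), (139, 64), (140, 88), (141, 155), (142, 159), (143, 163), (144, 164), (145, 161)]
col312 [(136, 169), (138, 74), (140, 118), (142, 165), (144, 162), (146, 160), (148, 151), (150, 164), (152, 142), (154, 130), (156, 231), (158, 240), (160, 246), (162, 307), (16
[... 2700 characters left out ...]
(306, 308), (308, 393), (310, 354), (312, 409), (314, 415), (316, 406), (318, 405), (320, 297), (322, 179), (324, 321), (326, 388), (328, 390), (330, 385), (332, 381), (334, 382), (336, 374), (338, 272), (340, 223), (342, 197), (344, 79), (346, 56), (348, 49), (350, 113), (352, 152), (354, 168), (356, 132), (358, 89)]
far col [(52, 432), (54, 426), (56, 436), (58, 426), (60, 410), (62, 424), (64, 432), (66, 434), (68, 439), (70, 433), (72, 433), (74, 438), (76, 428), (78, 420), (80, 485), (82, 484), (84, 483), (86, 482), (88, 489), (90, 479), (92, 485), (94, 481), (96, 487), (98, 486), (100, 486), (102, 484), (104, 428), (106, 364), (108, 357), (110, 361), (112, 385), (114, 470), (116, 490)]
```

```bash
python3 tg.py 42 68
```

```text
goal [0.53156964 0.01791769 0.068     ] share [-4.10e-03 -3.00e-04  3.98e-01]
```

apply_moves([
  [[-0.002, 0, 0], [0, 0, 0]],
  [[-0.002, 0, 0], [0, 0, 0]],
  [[-0.002, 0, 0], [0, 0, 0]],
  [[-0.002, 0, 0.12], [0, 0, 0]],
  [[-0.002, 0, 0.28], [0, 0, 0]],
  [[-0.002, 0, 0.395], [0, 0, 0]],
  [[-0.002, 0, 0.395], [0, 0, 0]],
  [[-0.002, 0, 0.395], [0, 0, 0]],
], jaw=1)

```text
clock: 26.95
tcp_pos: [0.5342, 0.0179, 0.0703]
orientation: [-3.14, 0.091, -0.002]
contact_force: [0.4, 0.3, -0.0]
grip_width: 0.0854
gripper_force: 0.0
```

apply_moves([
  [[0, 0, 0], [0, 0, 0]],
  [[0, 0, 0], [0, 0, 0]],
  [[0, 0, 0], [0, 0, 0]],
  [[0, 0, 0], [0, 0, 0]],
  [[0, 0, 0], [0, 0, 0]],
  [[0, 0, 0], [0, 0, 0]],
  [[0, 0, 0], [0, 0, 0]],
], jaw=-1, newtons=30)

```text
clock: 27.82
tcp_pos: [0.5334, 0.0179, 0.0694]
orientation: [-3.14, 0.091, -0.0]
contact_force: [-1.5, -0.2, 2.3]
grip_width: 0.0096
gripper_force: 34.8
```

apply_moves([
  [[0.002, 0, 0], [0, 0, 0]],
  [[0.004, 0, 0], [0, 0, 0]],
  [[0.006, 0, 0], [0, 0, 0]],
  [[0.006, 0, 0], [0, 0, 0]],
])

```text
clock: 28.32
tcp_pos: [0.5337, 0.0179, 0.0693]
orientation: [3.14, -0.091, -0.004]
contact_force: [-5.1, 0.6, 6.9]
grip_width: 0.0093
gripper_force: 35.5
```

apply_moves([
  [[0.003, 0, 0], [0, 0, 0]],
  [[0.006, 0, 0], [0, 0, 0]],
  [[0.008, 0, 0], [0, 0, 0]],
  [[0.008, 0, 0], [0, 0, 0]],
])

```text
clock: 28.82
tcp_pos: [0.534, 0.0178, 0.0693]
orientation: [3.14, -0.091, -0.009]
contact_force: [-10.7, 1.3, 13.7]
grip_width: 0.0095
gripper_force: 36.4
```

```bash
python3 st.py
```

```text
28.825 [0.53397767 0.01783579 0.06930071] F [-10.74   1.26  13.67] T [0.268 2.168 0.067] yawy -93.31 [-5.6e-03 -4.0e-04 -1.0e+00] w 0.00945014679902742 36.37810528278351 j7 -1.8713201764003966
```

Firm stop again with no advance, so the head is against the crown. I'll relax, release and lift.

apply_moves([
  [[-0.006, 0, 0], [0, 0, 0]],
  [[-0.011, 0, 0], [0, 0, 0]],
  [[-0.011, 0, 0], [0, 0, 0]],
])

```text
clock: 29.2
tcp_pos: [0.5336, 0.0179, 0.0693]
orientation: [3.14, -0.091, -0.001]
contact_force: [-3.6, 0.6, 6.1]
grip_width: 0.0097
gripper_force: 35.2
```

apply_moves([
  [[0, 0, 0], [0, 0, 0]],
  [[0, 0, 0], [0, 0, 0]],
  [[0, 0, 0], [0, 0, 0]],
  [[0, 0, 0], [0, 0, 0]],
  [[0, 0, 0], [0, 0, 0]],
], jaw=1)

```text
clock: 29.82
tcp_pos: [0.5342, 0.0178, 0.0693]
orientation: [-3.14, 0.091, -0.0]
contact_force: [0.6, 0.9, -0.5]
grip_width: 0.0855
gripper_force: 0.0
```

apply_moves([
  [[0, 0, -0.1], [0, 0, 0]],
  [[0, 0, -0.25], [0, 0, 0]],
  [[0, 0, -0.4], [0, 0, 0]],
  [[0, 0, -0.4], [0, 0, 0]],
  [[0, 0, -0.4], [0, 0, 0]],
])

```text
clock: 30.45
tcp_pos: [0.5337, 0.0176, 0.1688]
orientation: [3.14, -0.091, -0.001]
contact_force: [0.0, -0.4, -1.0]
grip_width: 0.0851
gripper_force: 0.0
```

```bash
python3 st.py; python3 ck.py w10
```

```text
30.45 [0.53368294 0.01764086 0.16878427] F [ 0.02 -0.38 -1.01] T [-0.019 -0.051 -0.02 ] yawy -93.34 [-6.e-04 -2.e-04 -1.e+00] w 0.08506214064509703 0.0 j7 -1.8393558433193085
[0, 0, 0] tabtop [array([321.5, 240.1]), array([321.6, 283.7])] tip [321.4 124. ] blk front [304.3 209.6]
[0, 0, 3] tabtop [array([321.5, 243.9]), array([321.6, 285.9])] tip [321.4 124.2] blk front [304.3 210.1]
[-2, 0, 3] tabtop [array([321.5, 247.3]), array([321.6, 289.1])] tip [321.4 127.5] blk front [304.4 213.1]
[-4, 0, 3] tabtop [array([321.6, 250.7]), array([321.6, 292.2])] tip [321.4 130.8] blk front [304.4 216.2]
tab [(231, 100), (233, 107), (235, 103), (237, 104), (239, 98), (241, 104), (243, 114), (245, 104), (247, 102), (249, 113), (251, 157), (253, 179), (255, 178), (257, 178), (259, 184), (261, 178), (263, 179), (265, 190), (267, 190), (269, 180), (271, 184), (273, 183), (275, 178), (277, 181), (279, 186), (281, 173), (283, 169), (285, 179), (287, 176), (289, 240), (291, 416), (293, 419), (295, 418), (297, 420), (299, 419)]
blk [(202, 211), (204, 166), (206, 134), (208, 128), (210, 136), (212, 135), (214, 216), (216, 280), (218, 317), (220, 320), (222, 325), (224, 323)]
tip [(116, [439, 445, 450, 461, 447, 443, 435, 435]), (118, [457, 452, 458, 452, 455, 460, 455, 459]), (120, [456, 458, 452, 454, 453, 458, 460, 452]), (122, [456, 461, 457, 458, 459, 457, 464, 455]), (124, [457, 457, 454, 462, 462, 458, 459, 463]), (126, [462, 454, 461, 460, 464, 460, 455, 463]), (128, [457, 459, 457, 421, 393, 452, 459, 456]), (130, [459, 456, 446, 298, 317, 448, 457, 463]), (132, [357, 305, 265, 299, 294, 254, 308, 388]), (134, [181, 178, 176, 306, 297, 169, 170, 165]), (136, [122, 128, 190, 314, 306, 189, 143, 130])]
```

```bash
python3 -c "
from bench import job
print(job.hand_in())"
```

```text
the job is handed in; nothing more can be done
None
```

I tightened the castle nut to the next slot, about 1.5° past the hole by camera, and let go. I then pushed the grey lock pin through until it stopped firmly at 9–11 N, released it and handed in at about 30 s. The cameras put its head 2–3 mm short of fully home, within their error and its slight droop, so full seating rests on that felt stop.

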